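# Pack the glue bottles in the carry caddy and latch the keeper arm

## Task

Pack up after the craft session: swing the caddy's yellow keeper arm well clear of the round tub, then stand all the glue bottles upright on the tub's floor, the red-capped one in the middle and the blue-capped ones in a ring around it. When they are all in, swing the keeper arm back over them until it is fully home in its catch, let go, and do not disturb the other things on the bench.

Things in the scene. Friction and masses are not known exactly. Their poses are not given: they have to be found in the camera images.
- caddy: fixed black base plate 215 x 130 x 5 mm with a round purple tub in its middle: inner diameter 106, outer 114, rim 50 above the table, inner floor 6 above it; takes one bottle in the middle and six around it, ring centres 32 to 37 from the axis. Origin on the table under the tub's centre; +x points to the keeper arm's hinge post (68 from the axis, 113 high), -x to its catch; z up
- tub_floor (a point): centre of the tub's inner floor, 6 mm above the table; axes as the caddy's
- catch (a point): where the closed keeper arm lies in its catch, 70 mm from the tub's axis, 119 above the table. Catch post 14 x 26 mm, 112 high, with a steel stop on the caddy's -y side and a lip over the arm, top of the lip 131 above the table; open to the caddy's +y
- keeper (a joint): yellow keeper arm, a flat bar 14 mm wide, 10 thick (114 to 124 above the table), swinging level about an upright pivot on the hinge post. 0: across the tub's middle, end in the catch (stop); grows clockwise seen from above, towards the caddy's +y, to a stop at 1.75 rad. Clear of the tub from about 1.1. Friction (about 0.5 N at the knob) holds it wherever it is left.
- keeper_hinge (a point): pivot of the keeper arm, on its axis, 119 mm above the table
- keeper_knob (a point): middle of the black upright knob at the keeper arm's free end: 12 mm across, 30 high (124 to 154 above the table), 165 mm from the pivot; this point is on its axis, 139 above the table and turns with the arm
- red: glue bottle standing upright: white body 32 mm across (grey label band, look only) and 62 high, foot slightly chamfered, shoulder from 62 to 70, then a straight red cap 12 mm across from 70 to 104 mm height, the part to grip. About 60 g, most of it in the lowest 22 mm. Origin at the centre of its underside, z up its axis.
- blue1: glue bottle standing upright: white body 32 mm across (grey label band, look only) and 62 high, foot slightly chamfered, shoulder from 62 to 70, then a straight blue cap 12 mm across from 70 to 104 mm height, the part to grip. About 60 g, most of it in the lowest 22 mm. Origin at the centre of its underside, z up its axis. It may be absent.
- blue2: glue bottle standing upright: white body 32 mm across (grey label band, look only) and 62 high, foot slightly chamfered, shoulder from 62 to 70, then a straight blue cap 12 mm across from 70 to 104 mm height, the part to grip. About 60 g, most of it in the lowest 22 mm. Origin at the centre of its underside, z up its axis. It may be absent.
- blue3: glue bottle standing upright: white body 32 mm across (grey label band, look only) and 62 high, foot slightly chamfered, shoulder from 62 to 70, then a straight blue cap 12 mm across from 70 to 104 mm height, the part to grip. About 60 g, most of it in the lowest 22 mm. Origin at the centre of its underside, z up its axis. It may be absent.
- blue4: glue bottle standing upright: white body 32 mm across (grey label band, look only) and 62 high, foot slightly chamfered, shoulder from 62 to 70, then a straight blue cap 12 mm across from 70 to 104 mm height, the part to grip. About 60 g, most of it in the lowest 22 mm. Origin at the centre of its underside, z up its axis. It may be absent.
- blue5: glue bottle standing upright: white body 32 mm across (grey label band, look only) and 62 high, foot slightly chamfered, shoulder from 62 to 70, then a straight blue cap 12 mm across from 70 to 104 mm height, the part to grip. About 60 g, most of it in the lowest 22 mm. Origin at the centre of its underside, z up its axis. It may be absent.
- blue6: glue bottle standing upright: white body 32 mm across (grey label band, look only) and 62 high, foot slightly chamfered, shoulder from 62 to 70, then a straight blue cap 12 mm across from 70 to 104 mm height, the part to grip. About 60 g, most of it in the lowest 22 mm. Origin at the centre of its underside, z up its axis. It may be absent.
- purple_tub: bystander, leave alone: purple open plastic tub, 130 x 160 x 50 mm. Origin under its middle on the table, z up.
- pliers: bystander, leave alone: pliers with red handles, lying, about 190 mm. Origin under its middle on the table, z up.
- glue_gun: bystander, leave alone: black glue gun with orange nozzle, lying, about 190 x 130 x 30 mm. Origin under its middle on the table, z up.
- tape: bystander, leave alone: yellow roll of tape lying flat, 24 mm high, across 70 mm. Origin under its middle on the table, z up.
- mug: bystander, leave alone: blue mug, 80 x 90 mm. Origin under its middle on the table, z up.
- screwdriver: bystander, leave alone: screwdriver, lying, 170 mm. Origin under its middle on the table, z up.
Things that resemble listed ones, but are neither listed nor needed, are in the scene too. What is shaped like the blue4 but black is not meant.

How it is judged:
On the way, in this order (a step that is already met when the one before it is completed fails the run):
1. the keeper arm is swung clear of the tub (beyond 1.1 rad) (value of joint keeper above 1.1 rad), for 0.2 s.
2. with the arm still clear, all bottles stand upright on the tub's floor, the red-capped one in the middle (horizontal distance between red and tub_floor below 0.012 m and z of each of red, blue1, blue2, blue3, blue4, blue5, blue6 in the frame of tub_floor below 0.006 m and angle between each of red, blue1, blue2, blue3, blue4, blue5, blue6's own z axis and vertical below 0.12 rad and horizontal distance between each of blue1, blue2, blue3, blue4, blue5, blue6 and tub_floor below 0.041 m and value of joint keeper above 1 rad), for 0.2 s.
At the end, for the whole second after the job is handed in: Every bottle stands in the tub, foot within 6 mm of its floor, leaning under 0.12 rad; the red-capped one within 12 mm of the tub's axis, the blue ones within 41 mm of it; the keeper arm lies in its catch (within 0.06 rad of closed); all at rest (horizontal distance between red and tub_floor below 0.012 m and z of each of red, blue1, blue2, blue3, blue4, blue5, blue6 in the frame of tub_floor below 0.006 m and angle between each of red, blue1, blue2, blue3, blue4, blue5, blue6's own z axis and vertical below 0.12 rad and horizontal distance between each of blue1, blue2, blue3, blue4, blue5, blue6 and tub_floor below 0.041 m and linear speed of each of red, blue1, blue2, blue3, blue4, blue5, blue6 below 0.03 m/s and value of joint keeper below 0.06 rad and velocity of joint keeper below 0.05 rad/s); the robot touches nothing.
It fails at once if a bystander is moved more than 5 cm (distance of any of purple_tub, pliers, glue_gun, tape, mug, screwdriver from where it was at the start of the episode above 0.05 m).
Of blue1, blue2, blue3, blue4, blue5, blue6 only 4 to 6 are there at a start; the rules pass over those that are not, and their reading is None.
At some moment in a run one of red, blue1, blue2, blue3, blue4, blue5, blue6 may be knocked a few centimetres aside while the robot is not near it.
It also fails if it takes over 210 s, if anything falls off the work surface, if the arm or the gripper's body presses on something with over 40 N, if the wrist force passes 120 N, or if a joint passes its speed limit or range.

## Robot

A 6-joint arm with a two-finger parallel gripper is mounted at the origin on the work surface. World frame = base frame: x ahead of the robot, y to its left, z up, the work surface at z = 0. Lengths are in m, angles in rad, forces in N, time in s.
With the tool pointing down it reaches from about 0.3 to 0.75 m from the base axis. Payload 8.5 kg.
Tool frame: the origin (TCP) lies on the centre line of the jaws, within the pads' length; the fingertips stand arm.tip_reach ahead of it and the grasp point (between the pads) lies 6 mm ahead of it (arm.tip_reach is the distance from the TCP to the fingertips, in m); z points along the fingers, y is the line along which they close (so a half turn about z gives the same grasp; the last joint's range is limited). The gripper opens to 88 mm and grips with 3 to 60 N. Pads are 18 mm wide; open, the fingers measure 123 mm over their backs; the gripper's body (75 mm by 187 mm) begins 45 mm behind the grasp point.
Start: joints at [-1.548, 0.381, 1.297, -0, 1.464, -0.215], TCP at [0.13, -0.535, 0.264] pointing down, gripper open.
Joint ranges: [-3.11, 3.11], [-0.89, 2.33], [0.22, 2.48], [-1.42, 4.56], [0.17, 2.85], [-2.88, 2.88]. Speed limits (rad/s): [2.39, 2.39, 3.14, 3.14, 3.14, 3.14].

## Interface

Orientations are given as [roll, pitch, yaw] about the fixed x, y, z axes, in that order (R = Rz(yaw) Ry(pitch) Rx(roll)).
In Python, from station import arm gives the robot as it stands.
- The arm moves only by the tool play_rows, never from a script. Its argument "rows" is a list of rows, each an object with "travel": the shift along the tool's x, y, z in units of 50 mm (1.0 is 50 mm), a list of three; "spin": the turn about the tool's z in degrees. A call has 1 to 10 rows; each row shifts and turns the commanded pose from where the row before left it, along the tool's axes as they then stand; what a row does not reach is not made up. A row lasts 1/8 s, in which the tool goes at most 62.5 mm and 10.7 degrees, less where a joint would pass 70% of its speed; a pose out of reach is approached as far as the arm can. A call is refused whole if a number of a shift passes 1 or a number of a turn 10.7, either way. A call with a gripper value outside its range is refused whole. "hand" is the finger opening in mm, from 0 to 88.1, set as the call begins (left out, the last holds). The fingers move at their own pace and stop on an object; "newtons" is the grip in N (left out, the last holds). Time passes only in rows, so rows that do not move let the fingers close. It gives the time, the measured TCP pose, the force, the opening and the grip force at its end, in the units of the state.
- arm.get_obs(): the state, without advancing time (a new reading comes with each control period).
- arm.snapshot(name): name is "scene" or "top"; returns the picture (480x640x3 uint8, red, green, blue); there is no depth.
- arm.camera_params(name): a dict with "intrinsics" (3x3 intrinsics, pixels), "rvec" (rotation vector, rad) and "tvec" (3), from world to camera coordinates, as OpenCV has them. Camera axes: x right, y down, z forward; pixel columns grow to the right and rows downward; lengths in m; the calibration is good to about 2 mm. A picture is of the moment at which its call begins. camera_params takes no time and is no camera call.
- arm.hand_in(): hands the job in; it is judged then, once.
The state is a dict: "time": time; "joint_pos": joint angles; "dq": joint speeds; "tau": joint torques, N m; "tool_pos": TCP position; "orientation": TCP orientation; "force": force on the tool from outside, world axes, zero at the start; "moment": the same for the moment, N m; "gripper_width": finger opening in m; "grasp_force": force on a finger pad.
Only numpy, scipy, OpenCV 4.12 (cv2) and the standard library are available. Lean on these libraries where they do the work, as an engineer would, in place of code of your own. Each camera call takes 0.05 s, during which the arm holds its last target. There are 200 camera calls.

## Working session

There is one attempt and no reset: what is moved stays moved. The work goes in short steps, Python scripts to look and compute and a tool call to move; the robot and the scene stay as the last step left them, time stands still between calls to the robot, and variables do not carry over. Pictures are saved under pics/ and viewed, at most 14 in all, crops included, and the job is handed in when it is done.

Besides the shell and the picture viewer there is one more tool, called after "Request:" as name(argument=value, ...) on one line, values as JSON. play_rows: Moves the arm, as the interface text tells. Its arguments: {"type":"object","properties":{"rows":{"type":"array"},"hand":{"type":"number"},"newtons":{"type":"number"}},"required":["rows"]}

```bash
mkdir -p pics
cat > look.py <<'E'
import sys,cv2
from station import arm
for n in sys.argv[2:]:
    cv2.imwrite(f"pics/{sys.argv[1]}_{n}.png",cv2.cvtColor(arm.snapshot(n),cv2.COLOR_RGB2BGR))
E
python3 look.py a scene top; python3 -c "
from station import arm
import json
for n in('scene','top'):print(arm.camera_params(n))
print(arm.get_obs(),arm.tip_reach)"
```

```text
{'intrinsics': array([[529.92820071,   0.        , 319.36275572],
       [  0.        , 529.92820071, 243.50728458],
       [  0.        ,   0.        ,   1.        ]]), 'rvec': array([ 1.89772289,  1.77125432, -0.59678482]), 'tvec': array([-0.01998948, -0.3722985 ,  1.69287863])}
{'intrinsics': array([[493.51231633,   0.        , 317.43942206],
       [  0.        , 493.51231633, 238.40464382],
       [  0.        ,   0.        ,   1.        ]]), 'rvec': array([ 2.16120123, -2.10618639,  0.20329345]), 'tvec': array([-0.04277105,  0.54092466,  1.48653783])}
{'time': 0.1, 'joint_pos': array([-1.54827319e+00,  3.81151774e-01,  1.29815970e+00, -1.20891985e-05,
        1.46358900e+00, -2.15294024e-01]), 'dq': array([ 0.00057663, -0.00074534, -0.0013425 ,  0.00028055,  0.00103572,
       -0.00045317]), 'tau': array([ 3.17031496e-03, -4.38653111e+01, -2.24914134e+01,  7.14667258e-02,
        3.42423620e-02, -7.25599011e-05]), 'tool_pos': array([ 0.12956326, -0.53430044,  0.26319558]), 'orientation': array([-3.14031246e+00, -2.67655561e-04,  2.37818294e-01]), 'force': array([ 0.03144581, -0.08344949,  0.83924257]), 'moment': array([-0.05123167, -0.00616706, -0.02280028]), 'grasp_force': 0.0, 'gripper_width': 0.08802289666927422} 0.025
```

View pics/a_top.png

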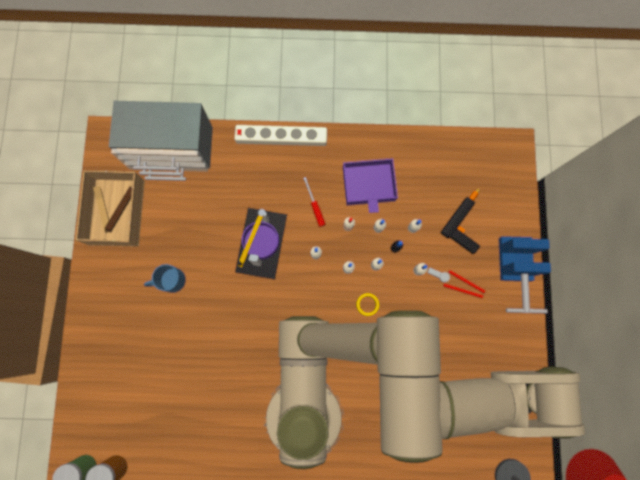

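View pics/a_scene.png

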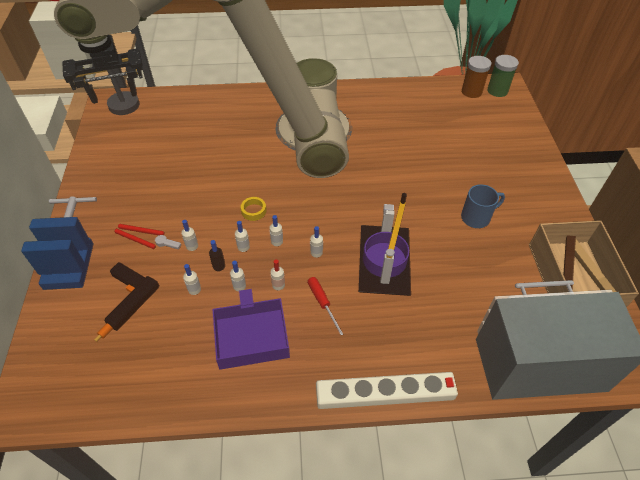

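Seven bottles: red at top (349,222), six blue at (380,224), (416,224), (316,252), (349,267), (378,263), (422,268); the black decoy is at (397,246). The caddy is at about (261,243), with its hinge at the far end and the arm part open.

```bash
cat > geo.py <<'E'
import numpy as np,cv2
from scipy.optimize import least_squares
from station import arm
P={n:arm.camera_params(n) for n in('scene','top')}
def proj(n,X):
    p=P[n];return cv2.projectPoints(np.array(X,float).reshape(-1,3),p['rvec'],p['tvec'],p['intrinsics'],None)[0].reshape(-1,2)
def ray(n,uv,z):
    p=P[n];R=cv2.Rodrigues(p['rvec'])[0];d=R.T@np.linalg.inv(p['intrinsics'])@[uv[0],uv[1],1];c=-R.T@p['tvec']
    return c+d*(z-c[2])/d[2]
def cyl(r,z0,z1,m=24):
    a=np.linspace(0,2*np.pi,m,False);return np.array([[r*np.cos(t),r*np.sin(t),z] for z in(z0,z1) for t in a])
def cent(n,xy,r,z0,z1):  # centroid of the silhouette of an upright cylinder
    h=cv2.convexHull(proj(n,cyl(r,z0,z1)+[*xy,0]).astype(np.float32)*16);m=cv2.moments(h);return np.array([m['m10'],m['m01']])/m['m00']/16
def blobs(img,kind,n,amin=12):
    hsv=cv2.cvtColor(img,cv2.COLOR_RGB2HSV);H,S,V=[hsv[...,i].astype(int) for i in range(3)]
    if kind=='blue':m=(H>105)&(H<128)&(S>110)&(V>60)
    elif kind=='red':m=((H<6)|(H>174))&(S>150)&(V>90)
    elif kind=='yellow':m=(H>20)&(H<32)&(S>150)&(V>120)
    elif kind=='purple':m=(H>128)&(H<150)&(S>80)
    k,l,s,c=cv2.connectedComponentsWithStats(m.astype(np.uint8))
    return [(c[i],s[i]) for i in range(1,k) if s[i][4]>=amin]
def caps(base=0.0):
    out={}
    I={n:arm.snapshot(n) for n in P}
    for kind in('red','blue'):
        B={n:[b[0] for b in blobs(I[n],kind,n,8)] for n in P}
        res=[]
        for t in B['top']:
            x0=ray('top',t,.095+base)[:2]
            best=None
            for s in B['scene']:
                f=lambda x:np.r_[cent('top',x,.006,.07+base,.104+base)-t,cent('scene',x,.006,.07+base,.104+base)-s]
                if np.linalg.norm(f(x0))>12:continue
                q=least_squares(f,x0,diff_step=1e-4)
                if best is None or q.cost<best[1]:best=(q.x,q.cost,t,s)
            if best:res.append(best)
        out[kind]=res
    return out
E
python3 - <<'E'
from geo import *
for k,v in caps().items():
    for x,c,t,s in v:print(k,x.round(4),round(c,2),t.round(1),s.round(1))
I={n:arm.snapshot(n) for n in P}
for n in P:
    for k in('yellow','purple'):
        print(n,k,[(b[0].round(1),b[1].tolist()) for b in blobs(I[n],k,n,40)])
a=cv2.resize(I['top'][195:290,225:300],None,fx=5,fy=5,interpolation=cv2.INTER_CUBIC)
b=cv2.resize(I['scene'][185:305,345:420],None,fx=4,fy=4,interpolation=cv2.INTER_CUBIC)
c=np.zeros((480,680,3),np.uint8);c[:475,:375]=a;c[:480,380:680]=b
cv2.imwrite('pics/cad.png',c[...,::-1])
E
```

```text
blue [ 0.5255 -0.5956] 9.32 [507.3 246.6] [ 82.6 253.7]
blue [ 0.5249 -0.2765] 0.08 [398.9 243.7] [213.1 245.3]
blue [ 0.5    -0.6809] 33.95 [532.4 249.7] [ 46.1 240.2]
blue [ 0.4827 -0.6837] 1.14 [532.4 261.2] [ 46.1 240.2]
blue [ 0.4723 -0.6908] 7.89 [537.1 267. ] [ 46.1 240.2]
scene yellow [(array([253.3, 208.1]), [241, 197, 25, 24, 360])]
scene purple [(array([375.8, 251.4]), [364, 232, 28, 45, 833]), (array([399.8, 256. ]), [391, 235, 18, 42, 471]), (array([249.6, 332. ]), [213, 289, 76, 80, 4462])]
top yellow [(array([250. , 239.7]), [239, 216, 24, 48, 205]), (array([367.5, 303.9]), [356, 293, 24, 23, 232])]
top purple [(array([369.5, 182.6]), [343, 160, 54, 52, 2108]), (array([246.2, 233.6]), [242, 223, 12, 24, 119]), (array([265.2, 241.1]), [249, 222, 31, 37, 750])]
```

View pics/cad.png

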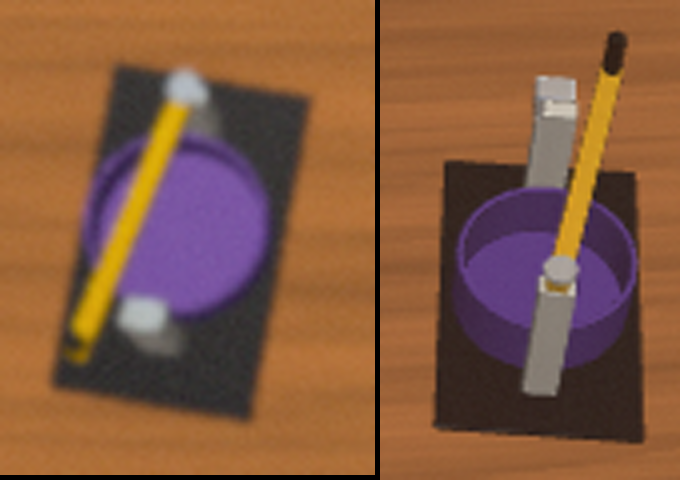

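Crop shows the plate corners clearly in both views, the hinge top at (186,84) on the left, and the knob at (617,50) on the right. Next I fit the caddy pose and fix the cap thresholds.

Run:
```python
from geo import *
I={n:arm.snapshot(n) for n in P}
for n,uv in (('top',(349,219)),('top',(380,223)),('top',(316,250)),('scene',(276,266)),('scene',(240,227)),('scene',(316,231))):
    u,v=uv;h=cv2.cvtColor(I[n],cv2.COLOR_RGB2HSV)[v-4:v+5,u-4:u+5].reshape(-1,3);h=h[np.argsort(-h[:,1].astype(int))][:14];print(n,uv,h.tolist())
W=.065;L=.1075
top=np.array([[116,66],[310,98],[250,418],[54,386]])/5+[225,195]-.4
sc=np.array([[444-380,162],[635-380,174],[643-380,441],[434-380,429]])/4+[345,185]-.375
# top order: TL(+x,+y) TR(+x,-y) BR(-x,-y) BL(-x,+y); scene: far is -x: TL(-x,-y) TR(-x,+y) BR(+x,+y) BL(+x,-y)
ct=np.array([[L,W,.005],[L,-W,.005],[-L,-W,.005],[-L,W,.005]])
cs=np.array([[-L,-W,.005],[-L,W,.005],[L,W,.005],[L,-W,.005]])
def T(p,X):
    c,s=np.cos(p[2]),np.sin(p[2]);return X@np.array([[c,s,0],[-s,c,0],[0,0,1]])+[p[0],p[1],0]
f=lambda p:np.r_[(proj('top',T(p,ct))-top).ravel(),(proj('scene',T(p,cs))-sc).ravel()]
q=least_squares(f,[.52,.12,0],diff_step=1e-4)
print('caddy',q.x.round(4),q.fun.round(1))
kn=(np.array([[617-380,38],[610-380,70]])/4+[345,185]-.375)
h=T(q.x,np.array([[.068,0,.119]]))[0];print('hinge',h.round(4))
g=lambda a:(proj('scene',[[h[0]+.165*np.cos(a[0]),h[1]+.165*np.sin(a[0]),z] for z in(.152,.124)])-kn).ravel()
for a0 in(2.6,):
    r=least_squares(g,[a0],diff_step=1e-4);a=r.x[0];print('arm world ang',a,r.fun.round(1),'joint',np.pi+q.x[2]-a,'knob',h[0]+.165*np.cos(a),h[1]+.165*np.sin(a))
print('hinge top proj',proj('top',[[*h[:2],.124]]),'obs',np.array([186,84])/5+[225,195])
```

```text
top (349, 219) [[2, 199, 191], [3, 195, 213], [5, 189, 211], [3, 189, 206], [9, 180, 196], [13, 177, 182], [11, 177, 190], [5, 177, 215], [14, 175, 175], [12, 174, 185], [14, 174, 176], [14, 170, 181], [13, 170, 179], [14, 169, 180]]
top (380, 223) [[110, 149, 187], [109, 147, 170], [13, 146, 184], [110, 132, 155], [112, 123, 178], [13, 119, 188], [14, 114, 190], [111, 111, 129], [112, 104, 177], [15, 103, 194], [114, 100, 176], [112, 97, 169], [7, 96, 160], [15, 87, 197]]
top (316, 250) [[14, 158, 165], [110, 144, 190], [110, 144, 177], [14, 143, 170], [14, 134, 169], [14, 129, 172], [110, 127, 175], [110, 122, 186], [14, 115, 175], [13, 110, 171], [15, 108, 184], [15, 99, 178], [13, 97, 176], [14, 97, 182]]
scene (276, 266) [[2, 210, 186], [2, 210, 189], [2, 209, 190], [2, 208, 185], [2, 208, 163], [4, 204, 124], [3, 203, 127], [3, 203, 127], [3, 202, 125], [3, 202, 153], [3, 202, 126], [4, 202, 120], [3, 200, 126], [3, 200, 126]]
scene (240, 227) [[13, 166, 167], [13, 165, 164], [12, 164, 165], [112, 164, 159], [12, 164, 157], [13, 163, 167], [12, 163, 166], [13, 163, 161], [12, 163, 166], [13, 163, 161], [12, 163, 163], [13, 162, 161], [13, 162, 165], [12, 162, 161]]
scene (316, 231) [[13, 167, 156], [13, 166, 160], [13, 166, 158], [13, 165, 161], [13, 165, 165], [13, 165, 161], [12, 165, 161], [12, 165, 161], [12, 165, 161], [12, 164, 162], [12, 163, 166], [12, 163, 156], [112, 163, 160], [112, 163, 156]]
caddy [ 0.5322  0.1506 -0.1438] [-0.4 -1.2  0.4 -0.9  0.2  0.7 -1.1  0.1 -0.5 -0.4 -0.2 -0.6  0.2  0.1
 -0.3 -0.3]
hinge [0.5995 0.1409 0.119 ]
arm world ang 2.7901118488497736 [ 0.  -0.5  0.3 -0.9] joint 0.20763343202751505 knob 0.4446089786398434 0.19767381085232277
hinge top proj [[261.30863186 213.34235538]] obs [262.2 211.8]
```

```bash
sed -i "s/m=(H>105)&(H<128)&(S>110)&(V>60)/m=(H>103)\&(H<124)\&(S>(75 if n=='top' else 110))\&(V>70)/; s/S>150)&(V>90)/S>140)\&(V>80)/; s/kind,n,8)/kind,n,3)/" geo.py
cat > plan.py <<'E'
import numpy as np,json
from station import arm
def pose():
    o=arm.get_obs();return np.array([*o['tool_pos'],o['orientation'][2]])
def ax(y):return np.array([[np.cos(y),np.sin(y),0],[np.sin(y),-np.cos(y),0],[0,0,-1]])
def plan(wps,step=.04,turn=9.,p=None):
    """wps: (x,y,z,yaw[,step]); prints rows per call of 10"""
    p=pose() if p is None else np.array(p,float);out=[]
    for w in wps:
        s=w[4] if len(w)>4 else step;t=np.array(w[:4],float)
        dy=(t[3]-p[3]+np.pi)%(2*np.pi)-np.pi if len(w)<6 else t[3]-p[3]
        n=max(1,int(np.ceil(max(np.linalg.norm(t[:3]-p[:3])/s,abs(np.degrees(dy))/turn)-1e-3)))
        for i in range(n):
            k=n-i;d=(ax(p[3])@(t[:3]-p[:3]))/k/.05;sp=-np.degrees(dy)/k
            d=np.round(d,2)+0.;sp=round(sp,1)+0.
            out.append({"travel":d.tolist(),"spin":sp})
            p[:3]+=ax(p[3]).T@d*.05;p[3]-=np.radians(sp);dy+=np.radians(sp)
        out[-1]['end']=1
    s=[]
    for i,r in enumerate(out):
        e=r.pop('end',0);s.append(json.dumps(r,separators=(',',':'))+(' |' if e else ''))
    for i in range(0,len(s),10):print('CALL',',\n'.join(s[i:i+10]).replace('\n',''))
    return p
E
python3 - <<'E'
from geo import *
from plan import *
for k,v in caps().items():
    for x,c,t,s in v:
        if x[1]>-.5:print(k,x.round(4),round(c,2),t.round(1),s.round(1))
plan([(.40,-.35,.264,1.0,.05),(.45,.19,.264,2.79,.05),(.4446,.1977,.19,2.79)])
E
```

```text
red [ 0.5948 -0.126 ] 0.36 [350.1 219.3] [275.9 264.9]
blue [ 0.5905 -0.2236] 0.45 [382.  221.5] [234.5 265.6]
blue [ 0.5934 -0.335 ] 0.33 [418.5 221.7] [187.1 269.4]
blue [ 0.5255 -0.2767] 0.11 [399.  243.3] [213.1 245.3]
blue [ 0.4996 -0.024 ] 0.2 [315.9 249.4] [316.1 231.5]
blue [ 0.4686 -0.2153] 0.39 [379.1 261.1] [239.2 225.6]
blue [ 0.4558 -0.1271] 0.13 [349.9 264.9] [274.4 220.3]
blue [ 0.4566 -0.3516] 0.39 [424.6 266.3] [184.9 224.9]
CALL {"travel":[0.88,-0.33,0.0],"spin":-6.2},{"travel":[0.9,-0.23,0.0],"spin":-6.2},{"travel":[0.93,-0.14,0.0],"spin":-6.3},{"travel":[0.93,-0.03,0.0],"spin":-6.2},{"travel":[0.93,0.07,0.0],"spin":-6.3},{"travel":[0.92,0.17,0.0],"spin":-6.2},{"travel":[0.9,0.27,-0.01],"spin":-6.3} |,{"travel":[0.8,-0.42,0.0],"spin":-8.5},{"travel":[0.86,-0.29,0.0],"spin":-8.5},{"travel":[0.89,-0.16,0.0],"spin":-8.6}
CALL {"travel":[0.9,-0.03,0.0],"spin":-8.5},{"travel":[0.9,0.11,0.0],"spin":-8.6},{"travel":[0.87,0.24,0.0],"spin":-8.5},{"travel":[0.83,0.36,0.0],"spin":-8.6},{"travel":[0.76,0.48,0.0],"spin":-8.5},{"travel":[0.68,0.59,0.0],"spin":-8.6},{"travel":[0.59,0.69,0.0],"spin":-8.5},{"travel":[0.48,0.77,0.0],"spin":-8.6},{"travel":[0.36,0.83,0.0],"spin":-8.5} |,{"travel":[0.08,0.05,0.74],"spin":0.0}
CALL {"travel":[0.07,0.06,0.74],"spin":0.0} |
```

Request:
play_rows(rows=[{"travel":[0.88,-0.33,0.0],"spin":-6.2},{"travel":[0.9,-0.23,0.0],"spin":-6.2},{"travel":[0.93,-0.14,0.0],"spin":-6.3},{"travel":[0.93,-0.03,0.0],"spin":-6.2},{"travel":[0.93,0.07,0.0],"spin":-6.3},{"travel":[0.92,0.17,0.0],"spin":-6.2},{"travel":[0.9,0.27,0],"spin":-6.3},{"travel":[0.8,-0.42,0.0],"spin":-8.5},{"travel":[0.86,-0.29,0.0],"spin":-8.5},{"travel":[0.89,-0.16,0.0],"spin":-8.6}], hand=44, newtons=15)

```text
time: 1.75
tool_pos: [0.4127, -0.2135, 0.2638]
orientation: [3.141, 0.0, 1.452]
force: [0.9, 0.2, 0.2]
gripper_width: 0.0439
grasp_force: 0.0
```

Request:
play_rows(rows=[{"travel":[0.9,-0.03,0.0],"spin":-8.5},{"travel":[0.9,0.11,0.0],"spin":-8.6},{"travel":[0.87,0.24,0.0],"spin":-8.5},{"travel":[0.83,0.36,0.0],"spin":-8.6},{"travel":[0.76,0.48,0.0],"spin":-8.5},{"travel":[0.68,0.59,0.0],"spin":-8.6},{"travel":[0.59,0.69,0.0],"spin":-8.5},{"travel":[0.48,0.77,0.0],"spin":-8.6},{"travel":[0.36,0.83,0.0],"spin":-8.5},{"travel":[0,0,0],"spin":0}])

```text
time: 3.0
tool_pos: [0.4497, 0.1922, 0.2636]
orientation: [3.141, -0.0, 2.794]
force: [0.4, -0.1, -0.7]
gripper_width: 0.0444
grasp_force: 0.0
```

Run:
```python
from plan import *
print(pose(),arm.get_obs()['time'])
H=np.array([.5995,.1409]);R=.165
w=[(.4446,.1977,.20,2.79),(.4446,.1977,.158,2.79,.02)]
p=plan(w)
print('SWING')
w=[(*(H+R*np.array([np.cos(a),np.sin(a)])),.158,a) for a in np.linspace(2.79,2.9976-1.58,15)[1:]]
p=plan(w,p=p)
plan([(p[0],p[1],.23,p[3])],p=p)
```

```text
[0.44970334 0.19217732 0.26359402 2.79412476] 3.0
CALL {"travel":[0.07,0.03,0.64],"spin":0.1},{"travel":[0.06,0.04,0.63],"spin":0.1} |,{"travel":[0.0,0.0,0.28],"spin":0.0},{"travel":[0.0,0.0,0.28],"spin":0.0},{"travel":[0.0,0.0,0.28],"spin":0.0} |
SWING
CALL {"travel":[-0.01,0.32,0.0],"spin":5.7} |,{"travel":[-0.02,0.33,0.0],"spin":5.6} |,{"travel":[-0.01,0.32,0.0],"spin":5.6} |,{"travel":[-0.02,0.32,0.0],"spin":5.6} |,{"travel":[-0.02,0.32,0.0],"spin":5.6} |,{"travel":[-0.01,0.33,0.0],"spin":5.6} |,{"travel":[-0.02,0.32,0.0],"spin":5.7} |,{"travel":[-0.01,0.32,0.0],"spin":5.6} |,{"travel":[-0.02,0.33,0.0],"spin":5.6} |,{"travel":[-0.01,0.32,0.0],"spin":5.6} |
CALL {"travel":[-0.02,0.32,0.0],"spin":5.6} |,{"travel":[-0.02,0.33,0.0],"spin":5.6} |,{"travel":[-0.01,0.32,0.0],"spin":5.7} |,{"travel":[-0.02,0.32,0.0],"spin":5.6} |
CALL {"travel":[0.0,0.0,-0.72],"spin":0.0},{"travel":[0.0,0.0,-0.72],"spin":0.0} |
```

Request:
play_rows(rows=[{"travel":[0.07,0.03,0.64],"spin":0},{"travel":[0.06,0.04,0.63],"spin":0},{"travel":[0,0,0.28],"spin":0},{"travel":[0,0,0.28],"spin":0},{"travel":[0,0,0.28],"spin":0},{"travel":[0,0,0],"spin":0}])

```text
time: 3.75
tool_pos: [0.4448, 0.1947, 0.1578]
orientation: [-3.141, -0.001, 2.788]
force: [0.7, 0.5, 0.5]
gripper_width: 0.044
grasp_force: 0.0
```

Request:
play_rows(rows=[{"travel":[-0.01,0.32,0],"spin":5.6},{"travel":[-0.02,0.32,0],"spin":5.6},{"travel":[-0.01,0.32,0],"spin":5.6},{"travel":[-0.02,0.32,0],"spin":5.6},{"travel":[-0.02,0.32,0],"spin":5.6},{"travel":[-0.01,0.32,0],"spin":5.6},{"travel":[-0.02,0.32,0],"spin":5.6},{"travel":[-0.01,0.32,0],"spin":5.6},{"travel":[-0.02,0.33,0],"spin":5.6},{"travel":[-0.01,0.32,0],"spin":5.6}])

```text
time: 5.0
tool_pos: [0.5606, 0.2984, 0.1591]
orientation: [3.141, -0.0, 1.808]
force: [-0.5, 0.1, 0.6]
gripper_width: 0.0438
grasp_force: 0.3
```

Request:
play_rows(rows=[{"travel":[-0.02,0.32,0],"spin":5.6},{"travel":[-0.02,0.33,0],"spin":5.6},{"travel":[-0.01,0.32,0],"spin":5.6},{"travel":[-0.02,0.32,0],"spin":5.6},{"travel":[-0.02,0.32,0],"spin":5.6},{"travel":[0,0,0],"spin":0},{"travel":[0,-0.1,0],"spin":0},{"travel":[0,0,-0.72],"spin":0},{"travel":[0,0,-0.72],"spin":0},{"travel":[0,0,0],"spin":0}])

```text
time: 6.25
tool_pos: [0.6349, 0.2997, 0.2339]
orientation: [3.136, -0.003, 1.325]
force: [0.2, 0.1, 0.1]
gripper_width: 0.0439
grasp_force: 0.0
```

Run:
```python
from plan import *
from geo import *
print(pose(),arm.get_obs()['time'])
I={n:arm.snapshot(n) for n in P}
a=cv2.resize(I['top'][185:290,215:315],None,fx=4,fy=4,interpolation=cv2.INTER_CUBIC)
b=cv2.resize(I['scene'][185:305,345:425],None,fx=4,fy=4,interpolation=cv2.INTER_CUBIC)
c=np.zeros((480,730,3),np.uint8);c[:420,:400]=a;c[:480,405:725]=b
cv2.imwrite('pics/open.png',c[...,::-1])
for k,v in caps().items():
    for x,c,t,s in v:
        if x[1]>-.5:print(k,x.round(4),round(c,2))
```

```text
[0.63489593 0.29968709 0.23392985 1.32516004] 6.25
red [ 0.5946 -0.1259] 0.25
blue [ 0.5905 -0.2236] 0.45
blue [ 0.5935 -0.3347] 0.3
blue [ 0.5254 -0.2768] 0.13
blue [ 0.4996 -0.0242] 0.17
blue [ 0.4687 -0.2157] 0.37
blue [ 0.4556 -0.127 ] 0.18
blue [ 0.4563 -0.3516] 0.48
```

View pics/open.png

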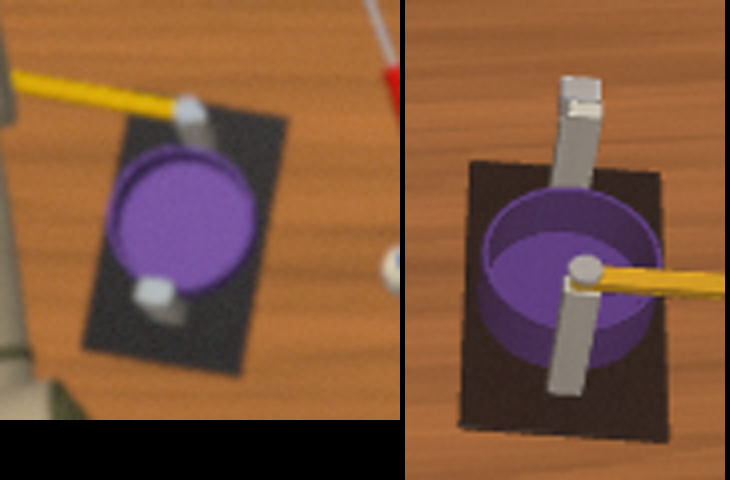

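The keeper arm is swung to about 1.5 rad (yellow bar pointing sideways from the hinge), with the tub empty and clear.

Run:
```python
from plan import *
from geo import *
I={n:arm.snapshot(n) for n in P}
def hull(n):
    h=cv2.cvtColor(I[n],cv2.COLOR_RGB2HSV).astype(int);m=((h[...,0]>122)&(h[...,0]<155)&(h[...,1]>60)).astype(np.uint8)
    u,v=proj(n,[[.5322,.1506,.03]])[0];z=np.zeros_like(m);z[int(v)-40:int(v)+40,int(u)-34:int(u)+34]=1
    m=cv2.morphologyEx(m*z,cv2.MORPH_OPEN,np.ones((2,2),np.uint8))
    return cv2.convexHull(cv2.findNonZero(m)).reshape(-1,2).astype(float)
Hs={n:hull(n) for n in P}
def f(x,ns):
    o=[]
    for n in ns:
        h=cv2.convexHull(proj(n,cyl(.057,.005,.05,60)+[x[0],x[1],0]).astype(np.float32)).reshape(-1,2)
        o+=[cv2.pointPolygonTest(h,tuple(map(float,p)),True)-.5 for p in Hs[n]]
    return np.array(o)
for ns in(['top'],['scene'],['top','scene']):
    q=least_squares(f,[.5322,.1506],args=(ns,),diff_step=1e-3,loss='soft_l1');print(ns,q.x.round(4),q.fun.round(1))
p=plan([(.594,-.126,.22,1.427,.05),(.5946,-.1259,.101,1.427,.03)])
```

```text
['top'] [0.5329 0.1464] [-0.5 -0.4 -0.6 -0.7 -0.7 -0.8 -0.7 -1.  -1.8 -1.8 -1.7 -0.1 -0.1 -1.3
 -1.4 -1.  -0.9 -0.2 -0.1 -0.9 -1.1 -0.9 -1.1 -0.6]
['scene'] [0.5381 0.1535] [ 0.7 -0.2 -0.2 -0.3 -0.2 -0.2 -0.2 -0.1 -0.3 -0.3 -0.3 -0.   0.1  0.
 -0.  -0.7 -0.4 -0.2 -0.4 -0.  -0.1 -0.2 -0.3 -0.3 -0.4]
['top', 'scene'] [0.536  0.1521] [-2.4 -2.5 -2.6 -2.5 -2.3 -2.1 -1.8 -0.6 -1.2 -0.9 -0.6  1.8  2.   0.7
  0.5  0.6  0.5  0.6  0.2 -1.1 -1.7 -2.  -2.4 -2.2 -0.1 -1.  -1.  -1.2
 -1.1 -1.1 -1.  -0.9 -0.7 -0.6 -0.5  0.1  0.4  0.6  0.6  0.1  0.5  0.6
  0.4  0.4  0.1 -0.2 -0.5 -0.6 -0.8]
CALL {"travel":[-0.94,0.14,0.02],"spin":-0.7},{"travel":[-0.94,0.13,0.02],"spin":-0.7},{"travel":[-0.94,0.12,0.02],"spin":-0.6},{"travel":[-0.94,0.11,0.02],"spin":-0.7},{"travel":[-0.94,0.1,0.02],"spin":-0.6},{"travel":[-0.95,0.09,0.02],"spin":-0.7},{"travel":[-0.95,0.08,0.02],"spin":-0.6},{"travel":[-0.95,0.07,0.02],"spin":-0.7},{"travel":[-0.94,0.06,0.02],"spin":-0.6} |,{"travel":[0.0,0.0,0.59],"spin":0.0}
CALL {"travel":[0.0,0.0,0.6],"spin":0.0},{"travel":[0.0,0.0,0.59],"spin":0.0},{"travel":[0.0,0.01,0.6],"spin":0.0} |
```

Request:
play_rows(rows=[{"travel":[-0.94,0.14,0.02],"spin":-0.7},{"travel":[-0.94,0.13,0.02],"spin":-0.7},{"travel":[-0.94,0.12,0.02],"spin":-0.6},{"travel":[-0.94,0.11,0.02],"spin":-0.7},{"travel":[-0.94,0.1,0.02],"spin":-0.6},{"travel":[-0.95,0.09,0.02],"spin":-0.7},{"travel":[-0.95,0.08,0.02],"spin":-0.6},{"travel":[-0.95,0.07,0.02],"spin":-0.7},{"travel":[-0.94,0.06,0.02],"spin":-0.6},{"travel":[0,0,0],"spin":0}])

```text
time: 7.8
tool_pos: [0.5939, -0.1287, 0.2203]
orientation: [-3.14, 0.0, 1.422]
force: [0.5, 0.6, 0.4]
gripper_width: 0.0441
grasp_force: 0.0
```

Run:
```python
from plan import *
from geo import *
print(ray('top',(260.1,239.9),.05),proj('scene',[[.534,.151,.05]]),proj('top',[[.534,.151,.05]]))
I={n:arm.snapshot(n) for n in P}
c=np.zeros((560,800,3),np.uint8)
for i,n in enumerate(('top','scene')):
    u,v=proj(n,[[.534,.151,.05]])[0].astype(int)
    im=cv2.resize(I[n][v-35:v+35,u-25:u+25],None,fx=8,fy=8,interpolation=cv2.INTER_CUBIC)
    for j,(r,z) in enumerate(((.057,.05),(.053,.05),(.053,.006))):
        e=proj(n,cyl(r,z,z,60)[:60]+[.534,.151,0]);cv2.polylines(im,[((e-[u-25,v-35]+.5)*8).astype(np.int32)],True,[(255,0,0),(0,255,0),(0,255,255)][j],1)
    c[:,i*400:i*400+400]=im
cv2.imwrite('pics/rim.png',c[...,::-1])
print(pose());plan([(.5946,-.1259,.101,1.427,.03)])
```

```text
[0.53205059 0.14881174 0.05      ] [[386.17948575 248.20288028]] [[259.42213215 239.26234548]]
[ 0.59425674 -0.12574058  0.22072522  1.42573047]
CALL {"travel":[0.0,0.0,0.6],"spin":0.0},{"travel":[0.0,0.0,0.6],"spin":0.0},{"travel":[0.0,0.0,0.6],"spin":0.0},{"travel":[0.0,0.01,0.59],"spin":-0.1} |
```

View pics/rim.png

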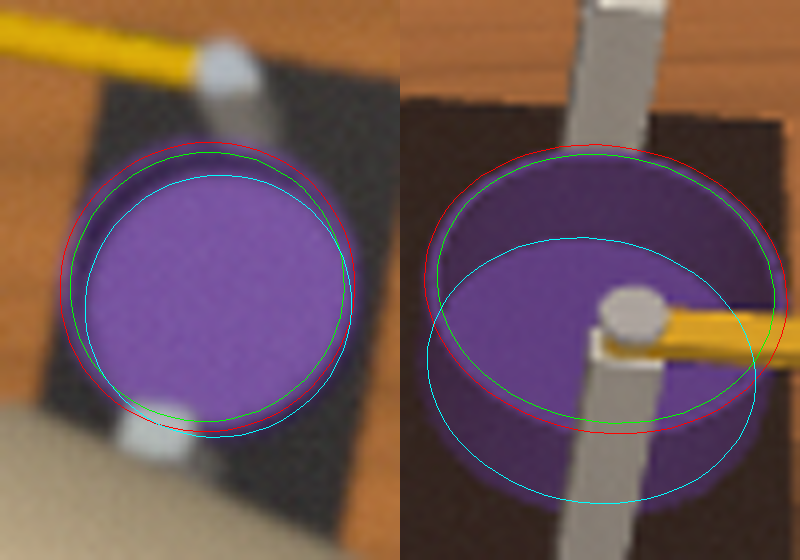

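Overlay of the model at (.534,.151) matches the rim in the scene view (left 425, right 787) and to within half a pixel in the top view. I take the tub centre as (.5335,.1505).

Request:
play_rows(rows=[{"travel":[0,0,0.6],"spin":0},{"travel":[0,0,0.6],"spin":0},{"travel":[0,0,0.6],"spin":0},{"travel":[0,0.01,0.59],"spin":0},{"travel":[0,0,0],"spin":0}])

```text
time: 8.52
tool_pos: [0.5942, -0.1243, 0.1]
orientation: [-3.137, -0.001, 1.428]
force: [0.1, -0.9, -0.2]
gripper_width: 0.0436
grasp_force: 0.0
```

Request:
play_rows(rows=[{"travel":[0,0,0],"spin":0},{"travel":[0,0,0],"spin":0},{"travel":[0,0,0],"spin":0},{"travel":[0,0,0],"spin":0},{"travel":[0,0,0],"spin":0}], hand=0, newtons=20)

```text
time: 9.15
tool_pos: [0.595, -0.1261, 0.1024]
orientation: [3.141, 0.0, 1.426]
force: [-0.8, 0.9, 5.4]
gripper_width: 0.0112
grasp_force: 20.0
```

Run:
```python
from plan import *
print(pose());C=(.5335,.1505)
p=plan([(.5946,-.1259,.225,1.427,.04),(*C,.225,1.427,.045),(*C,.125,1.427,.03),(*C,.1075,1.427,.01)])
```

```text
[ 0.595025   -0.12609358  0.10236462  1.42635122]
CALL {"travel":[0.0,0.0,-0.61],"spin":0.0},{"travel":[0.0,0.0,-0.61],"spin":0.0},{"travel":[0.0,0.0,-0.62],"spin":0.0},{"travel":[0.0,-0.01,-0.61],"spin":0.0} |,{"travel":[0.76,-0.29,0.0],"spin":0.0},{"travel":[0.76,-0.29,0.0],"spin":0.0},{"travel":[0.76,-0.28,0.0],"spin":0.0},{"travel":[0.75,-0.29,0.0],"spin":0.0},{"travel":[0.76,-0.28,0.0],"spin":0.0},{"travel":[0.75,-0.29,0.0],"spin":0.0}
CALL {"travel":[0.76,-0.28,0.0],"spin":0.0} |,{"travel":[0.0,0.0,0.5],"spin":0.0},{"travel":[0.0,0.0,0.5],"spin":0.0},{"travel":[0.0,0.0,0.5],"spin":0.0},{"travel":[0.0,0.0,0.5],"spin":0.0} |,{"travel":[0.0,0.0,0.17],"spin":0.0},{"travel":[0.0,0.0,0.18],"spin":0.0} |
```

Request:
play_rows(rows=[{"travel":[0,0,-0.61],"spin":0},{"travel":[0,0,-0.61],"spin":0},{"travel":[0,0,-0.62],"spin":0},{"travel":[0,0,-0.61],"spin":0},{"travel":[0.76,-0.29,0],"spin":0},{"travel":[0.76,-0.29,0],"spin":0},{"travel":[0.76,-0.28,0],"spin":0},{"travel":[0.75,-0.29,0],"spin":0},{"travel":[0.76,-0.28,0],"spin":0},{"travel":[0.75,-0.29,0],"spin":0}])

```text
time: 10.4
tool_pos: [0.542, 0.1122, 0.224]
orientation: [-3.141, -0.0, 1.426]
force: [-0.1, 0.5, -1.1]
gripper_width: 0.0107
grasp_force: 20.0
```

Request:
play_rows(rows=[{"travel":[0.76,-0.28,0],"spin":0},{"travel":[0,0,0.5],"spin":0},{"travel":[0,0,0.5],"spin":0},{"travel":[0,0,0],"spin":0},{"travel":[0,0,0],"spin":0}])

```text
time: 11.02
tool_pos: [0.5345, 0.1505, 0.1751]
orientation: [3.141, -0.0, 1.426]
force: [-0.4, -0.0, -0.2]
gripper_width: 0.0113
grasp_force: 20.0
```

Run:
```python
from plan import *
from geo import *
print(pose());C=(.5335,.1505)
for k,v in caps(.072).items():
    for x,c,t,s in v:
        if x[1]>.1:print(k,x.round(4),round(c,2))
p=plan([(*C,.125,1.427,.03),(*C,.1075,1.427,.01)])
```

```text
[0.53451747 0.15053036 0.17507834 1.42613671]
CALL {"travel":[0.0,-0.01,0.5],"spin":0.0},{"travel":[0.0,-0.01,0.51],"spin":-0.1} |,{"travel":[0.0,0.0,0.17],"spin":0.0},{"travel":[0.0,0.0,0.18],"spin":0.0} |
```

```bash
cat > cyc.py <<'E'
import sys
from plan import *
from geo import *
C=np.array([.5335,.1505]);A0=-.1438;R=.035
def slot(deg):
    a=np.radians(deg)+A0;return C+R*np.array([np.cos(a),np.sin(a)]),a
def yw(a):
    a=a%np.pi;return a
def bott():
    for k,v in caps().items():
        for x,c,t,s in v:
            if -.5<x[1]<.1:print(k,x.round(4),round(c,2))
E
python3 - <<'E'
from cyc import *
print('place');p=pose();p=plan([(*C,.125,1.427,.03),(*C,.1075,1.427,.01)],p=p)
print('up');p=plan([(*C,.225,1.427,.04)],p=p)
print('go');p=plan([(.4996,-.0242,.225,1.427,.045),(.4996,-.0242,.16,1.427)],p=p)
E
```

```text
place
CALL {"travel":[0.0,-0.01,0.5],"spin":0.0},{"travel":[0.0,-0.01,0.51],"spin":-0.1} |,{"travel":[0.0,0.0,0.17],"spin":0.0},{"travel":[0.0,0.0,0.18],"spin":0.0} |
up
CALL {"travel":[0.0,0.0,-0.78],"spin":0.0},{"travel":[0.0,0.0,-0.79],"spin":0.0},{"travel":[0.0,0.0,-0.78],"spin":0.0} |
go
CALL {"travel":[-0.89,-0.04,0.0],"spin":0.0},{"travel":[-0.89,-0.04,0.0],"spin":0.0},{"travel":[-0.89,-0.05,0.0],"spin":0.0},{"travel":[-0.89,-0.04,0.0],"spin":0.0} |,{"travel":[0.0,0.0,0.65],"spin":0.0},{"travel":[0.0,0.0,0.65],"spin":0.0} |
```

Request:
play_rows(rows=[{"travel":[0,-0.01,0.5],"spin":0},{"travel":[0,-0.01,0.5],"spin":0},{"travel":[0,0,0.17],"spin":0},{"travel":[0,0,0.18],"spin":0},{"travel":[0,0,0],"spin":0},{"travel":[0,0,0],"spin":0}])

```text
time: 11.88
tool_pos: [0.5334, 0.1508, 0.1072]
orientation: [3.141, -0.0, 1.426]
force: [-0.1, 0.6, -0.6]
gripper_width: 0.0109
grasp_force: 20.0
```

Request:
play_rows(rows=[{"travel":[0,0,0],"spin":0},{"travel":[0,0,0],"spin":0},{"travel":[0,0,0],"spin":0},{"travel":[0,0,-0.4],"spin":0},{"travel":[0,0,-0.8],"spin":0},{"travel":[0,0,-0.8],"spin":0},{"travel":[0,0,-0.36],"spin":0}], hand=36)

```text
time: 12.75
tool_pos: [0.5335, 0.1508, 0.2271]
orientation: [3.138, -0.001, 1.426]
force: [0.1, 0.4, -0.2]
gripper_width: 0.0364
grasp_force: 0.0
```

Request:
play_rows(rows=[{"travel":[-0.89,-0.04,0],"spin":0},{"travel":[-0.89,-0.04,0],"spin":0},{"travel":[-0.89,-0.05,0],"spin":0},{"travel":[-0.89,-0.04,0],"spin":0},{"travel":[0,0,0.65],"spin":0},{"travel":[0,0,0.65],"spin":0},{"travel":[0,0,0],"spin":0}])

```text
time: 13.62
tool_pos: [0.4982, -0.024, 0.1584]
orientation: [-3.137, -0.001, 1.426]
force: [0.2, -0.2, -0.3]
gripper_width: 0.0362
grasp_force: 0.0
```

Run:
```python
from cyc import *
print(pose());bott()
for k,v in caps(.006).items():
    for x,c,t,s in v:
        if x[1]>.1:print('in tub',k,x.round(4),round(c,2),t,s)
I=arm.snapshot('top')[205:275,225:295];J=arm.snapshot('scene')[205:295,340:430]
c=np.zeros((540,800,3),np.uint8);c[:420,:420]=cv2.resize(I,(420,420),interpolation=2);c[:370,425:795]=cv2.resize(J,(370,370),interpolation=2)
cv2.imwrite('pics/red.png',c[...,::-1])
b=(.4996,-.0242)
print('pick');p=plan([(*b,.101,1.427,.03)])
s,a=slot(90);y=yw(a)
print('carry',s,y);p=plan([(*b,.225,y,.04),(*s,.225,y,.045),(*s,.13,y,.035)],p=p)
print('place');p=plan([(*s,.1075,y,.012)],p=p)
b=(.4556,-.127)
print('go');p=plan([(*s,.225,y),(*b,.225,y,.045),(*b,.16,y)],p=p)
```

```text
[ 0.49821434 -0.02404417  0.1583855   1.42609226]
blue [ 0.5907 -0.2236] 0.39
blue [ 0.5933 -0.3349] 0.37
blue [ 0.5253 -0.2768] 0.08
blue [ 0.4688 -0.2154] 0.29
blue [ 0.4559 -0.1272] 0.1
blue [ 0.4566 -0.3515] 0.41
in tub red [0.5333 0.1517] 0.14 [257.71428571 236.57142857] [388.25 237.  ]
pick
CALL {"travel":[0.0,0.0,0.6],"spin":0.0},{"travel":[0.0,0.0,0.6],"spin":0.0} |
carry [0.53851567 0.18513875] 1.4269963267948966
CALL {"travel":[0.0,0.0,-0.62],"spin":0.0},{"travel":[0.0,0.0,-0.62],"spin":0.0},{"travel":[0.0,0.0,-0.62],"spin":0.0},{"travel":[0.0,0.0,-0.62],"spin":0.0} |,{"travel":[0.85,0.03,0.0],"spin":0.0},{"travel":[0.85,0.04,0.0],"spin":0.0},{"travel":[0.85,0.03,0.0],"spin":0.0},{"travel":[0.85,0.04,0.0],"spin":0.0},{"travel":[0.85,0.03,0.0],"spin":0.0} |,{"travel":[0.0,0.0,0.63],"spin":0.0}
CALL {"travel":[0.0,0.0,0.63],"spin":0.0},{"travel":[0.0,0.0,0.64],"spin":0.0} |
place
CALL {"travel":[0.0,0.0,0.22],"spin":0.0},{"travel":[0.0,0.0,0.23],"spin":0.0} |
go
CALL {"travel":[0.0,0.0,-0.78],"spin":0.0},{"travel":[0.0,0.0,-0.79],"spin":0.0},{"travel":[0.0,0.0,-0.78],"spin":0.0} |,{"travel":[-0.8,-0.09,0.0],"spin":0.0},{"travel":[-0.8,-0.09,0.0],"spin":0.0},{"travel":[-0.8,-0.09,0.0],"spin":0.0},{"travel":[-0.8,-0.09,0.0],"spin":0.0},{"travel":[-0.8,-0.1,0.0],"spin":0.0},{"travel":[-0.8,-0.09,0.0],"spin":0.0},{"travel":[-0.81,-0.1,0.0],"spin":0.0}
CALL {"travel":[-0.8,-0.09,0.0],"spin":0.0} |,{"travel":[0.0,0.0,0.65],"spin":0.0},{"travel":[0.0,0.0,0.65],"spin":0.0} |
```

View pics/red.png

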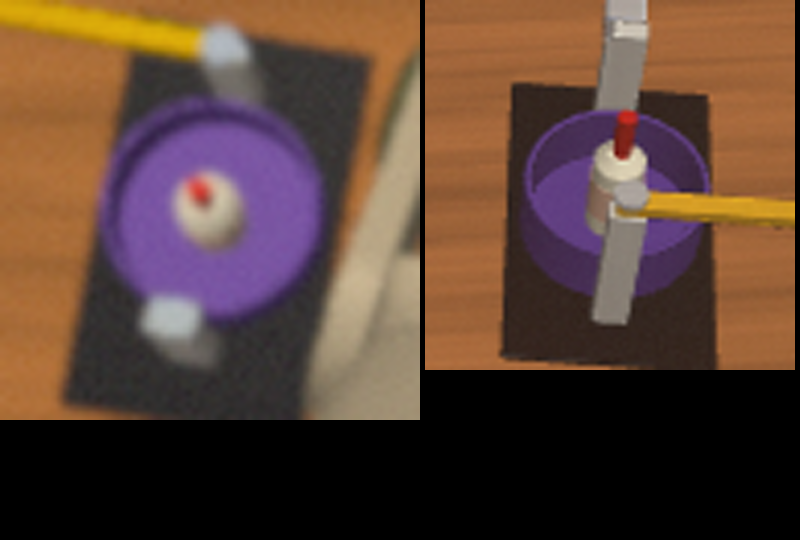

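Red stands upright in the middle of the tub. On to the blue bottles.

Request:
play_rows(rows=[{"travel":[0,0,0.6],"spin":0},{"travel":[0,0,0.6],"spin":0},{"travel":[0,0,0],"spin":0}])

```text
time: 14.3
tool_pos: [0.4985, -0.024, 0.099]
orientation: [-3.139, -0.0, 1.426]
force: [0.2, -0.7, -0.1]
gripper_width: 0.0359
grasp_force: 0.0
```

Request:
play_rows(rows=[{"travel":[0,0,0],"spin":0},{"travel":[0,0,0],"spin":0},{"travel":[0,0,0],"spin":0},{"travel":[0,0,0],"spin":0}], hand=0)

```text
time: 14.8
tool_pos: [0.4996, -0.0243, 0.1006]
orientation: [3.139, 0.0, 1.426]
force: [-0.4, 1.0, 6.3]
gripper_width: 0.0113
grasp_force: 20.0
```

Request:
play_rows(rows=[{"travel":[0,0,-0.62],"spin":0},{"travel":[0,0,-0.62],"spin":0},{"travel":[0,0,-0.62],"spin":0},{"travel":[0,0,-0.62],"spin":0},{"travel":[0.85,0.03,0],"spin":0},{"travel":[0.85,0.04,0],"spin":0},{"travel":[0.85,0.03,0],"spin":0},{"travel":[0.85,0.04,0],"spin":0},{"travel":[0.85,0.03,0],"spin":0},{"travel":[0,0,0],"spin":0}])

```text
time: 16.05
tool_pos: [0.5378, 0.187, 0.2234]
orientation: [-3.141, -0.0, 1.43]
force: [-0.3, -0.2, -1.6]
gripper_width: 0.011
grasp_force: 20.0
```

Request:
play_rows(rows=[{"travel":[0,0,0.63],"spin":0},{"travel":[0,0,0.63],"spin":0},{"travel":[0,0,0.64],"spin":0},{"travel":[0,0,0],"spin":0},{"travel":[0,0,0.22],"spin":0},{"travel":[0,0,0.23],"spin":0},{"travel":[0,0,0],"spin":0},{"travel":[0,0,0],"spin":0}])

```text
time: 17.05
tool_pos: [0.5381, 0.1849, 0.1064]
orientation: [3.141, -0.0, 1.426]
force: [-0.1, 0.2, -0.5]
gripper_width: 0.011
grasp_force: 20.0
```

Request:
play_rows(rows=[{"travel":[0,0,0],"spin":0},{"travel":[0,0,0],"spin":0},{"travel":[0,0,0],"spin":0},{"travel":[0,0,-0.4],"spin":0},{"travel":[0,0,-0.8],"spin":0},{"travel":[0,0,-0.8],"spin":0},{"travel":[0,0,-0.36],"spin":0}], hand=26)

```text
time: 17.92
tool_pos: [0.5385, 0.185, 0.2266]
orientation: [3.138, -0.001, 1.426]
force: [-0.2, -0.6, -0.1]
gripper_width: 0.026
grasp_force: 0.0
```

Request:
play_rows(rows=[{"travel":[-0.8,-0.09,0],"spin":0},{"travel":[-0.8,-0.09,0],"spin":0},{"travel":[-0.8,-0.09,0],"spin":0},{"travel":[-0.8,-0.09,0],"spin":0},{"travel":[-0.8,-0.1,0],"spin":0},{"travel":[-0.8,-0.09,0],"spin":0},{"travel":[-0.81,-0.1,0],"spin":0},{"travel":[-0.8,-0.09,0],"spin":0},{"travel":[0,0,0.65],"spin":0},{"travel":[0,0,0.65],"spin":0}], hand=36)

```text
time: 19.18
tool_pos: [0.4552, -0.1275, 0.1587]
orientation: [3.14, 0.0, 1.425]
force: [-0.0, -0.2, 0.9]
gripper_width: 0.0361
grasp_force: 0.0
```

```bash
cat >> cyc.py <<'E'
def cycle(b,deg,nb,ndeg,cmd,z=.1605):
    """cmd: commanded pose above b. prints pick/carry/place/go rows"""
    print('t',arm.get_obs()['time'],pose().round(4));bott()
    for k,v in caps(.006).items():
        for x,c,t,s in v:
            if x[1]>.1:
                d=x-C;print('in tub',k,x.round(4),round(c,2),'r',round(np.hypot(*d),4),'ang',np.degrees(np.arctan2(d[1],d[0])-A0).round())
    s,a=slot(deg);y=yw(a);y2=yw(slot(ndeg)[1])
    print('PICK');p=plan([(*b,.101,y,.04)],p=cmd)
    print('CARRY');p=plan([(*b,.225,y,.045),(*s,.225,y,.048),(*s,.13,y,.035)],p=p)
    print('PLACE');p=plan([(*s,.1072,y,.012)],p=p)
    print('GO');p=plan([(*s,.225,y,.04),(*nb,.225,y2,.048),(*nb,.161,y2)],p=p)
    print('cmd',p.round(4).tolist())
E
python3 - <<'E'
from cyc import *
cycle((.4557,-.1271),270,(.4688,-.2155),210,(.4556,-.127,.1595,1.426))
E
```

```text
t 19.175 [ 0.4552 -0.1275  0.1587  1.4251]
blue [ 0.5905 -0.2236] 0.45
blue [ 0.5934 -0.3349] 0.33
blue [ 0.5257 -0.2766] 0.12
blue [ 0.4906 -0.349 ] 0.49
in tub red [0.5335 0.1515] 0.17 r 0.001 ang 100.0
in tub blue [0.5393 0.1864] 0.78 r 0.0363 ang 89.0
PICK
CALL {"travel":[0.0,0.0,0.58],"spin":0.0},{"travel":[0.0,0.0,0.59],"spin":-0.1} |
CARRY
CALL {"travel":[0.0,0.0,-0.83],"spin":0.0},{"travel":[0.0,0.0,-0.82],"spin":0.0},{"travel":[0.0,0.0,-0.83],"spin":0.0} |,{"travel":[0.84,0.13,0.0],"spin":0.0},{"travel":[0.84,0.12,0.0],"spin":0.0},{"travel":[0.83,0.13,0.0],"spin":0.0},{"travel":[0.84,0.12,0.0],"spin":0.0},{"travel":[0.83,0.13,0.0],"spin":0.0},{"travel":[0.84,0.12,0.0],"spin":0.0} |,{"travel":[0.0,0.0,0.63],"spin":0.0}
CALL {"travel":[0.0,0.0,0.64],"spin":0.0},{"travel":[0.0,0.0,0.63],"spin":0.0} |
PLACE
CALL {"travel":[0.0,0.0,0.23],"spin":0.0},{"travel":[0.0,0.0,0.23],"spin":0.0} |
GO
CALL {"travel":[0.0,0.0,-0.79],"spin":0.0},{"travel":[0.0,0.0,-0.78],"spin":0.0},{"travel":[0.0,0.0,-0.79],"spin":0.0} |,{"travel":[-0.84,-0.03,0.0],"spin":7.5},{"travel":[-0.84,0.08,0.0],"spin":7.5},{"travel":[-0.82,0.19,0.0],"spin":7.5},{"travel":[-0.79,0.29,0.0],"spin":7.5},{"travel":[-0.74,0.4,0.0],"spin":7.5},{"travel":[-0.69,0.49,0.0],"spin":7.5},{"travel":[-0.62,0.57,0.0],"spin":7.5}
CALL {"travel":[-0.53,0.65,0.0],"spin":7.5} |,{"travel":[0.0,0.0,0.64],"spin":0.0},{"travel":[0.0,0.0,0.64],"spin":0.0} |
cmd [0.4687, -0.2154, 0.161, 0.3805]
```

Bottle F has been knocked to (.4906,-.349); the rest are unchanged. Continuing with B into slot 270°.

Request:
play_rows(rows=[{"travel":[0,0,0.58],"spin":0},{"travel":[0,0,0.59],"spin":0},{"travel":[0,0,0],"spin":0}])

```text
time: 19.75
tool_pos: [0.4553, -0.1268, 0.1009]
orientation: [-3.14, -0.0, 1.427]
force: [0.2, -0.2, 0.8]
gripper_width: 0.0361
grasp_force: 0.0
```

Request:
play_rows(rows=[{"travel":[0,0,0],"spin":0},{"travel":[0,0,0],"spin":0},{"travel":[0,0,0],"spin":0},{"travel":[0,0,0],"spin":0}], hand=0)

```text
time: 20.25
tool_pos: [0.4559, -0.1273, 0.1016]
orientation: [3.139, 0.001, 1.426]
force: [0.2, 0.1, 6.8]
gripper_width: 0.0113
grasp_force: 20.0
```

Request:
play_rows(rows=[{"travel":[0,0,-0.83],"spin":0},{"travel":[0,0,-0.82],"spin":0},{"travel":[0,0,-0.83],"spin":0},{"travel":[0.84,0.13,0],"spin":0},{"travel":[0.84,0.12,0],"spin":0},{"travel":[0.83,0.13,0],"spin":0},{"travel":[0.84,0.12,0],"spin":0},{"travel":[0.83,0.13,0],"spin":0},{"travel":[0.84,0.12,0],"spin":0},{"travel":[0,0,0],"spin":0}])

```text
time: 21.5
tool_pos: [0.5286, 0.1182, 0.2245]
orientation: [-3.141, -0.0, 1.43]
force: [-0.2, -0.5, -1.0]
gripper_width: 0.0114
grasp_force: 20.0
```

Request:
play_rows(rows=[{"travel":[0,0,0.63],"spin":0},{"travel":[0,0,0.64],"spin":0},{"travel":[0,0,0.63],"spin":0},{"travel":[0,0,0],"spin":0},{"travel":[0,0,0.23],"spin":0},{"travel":[0,0,0.23],"spin":0},{"travel":[0,0,0],"spin":0},{"travel":[0,0,0],"spin":0}])

```text
time: 22.5
tool_pos: [0.5285, 0.116, 0.1068]
orientation: [3.142, 0.0, 1.426]
force: [0.8, -0.0, -1.1]
gripper_width: 0.0113
grasp_force: 20.0
```

Request:
play_rows(rows=[{"travel":[0,0,0],"spin":0},{"travel":[0,0,0],"spin":0},{"travel":[0,0,0],"spin":0},{"travel":[0,0,-0.4],"spin":0},{"travel":[0,0,-0.8],"spin":0},{"travel":[0,0,-0.8],"spin":0},{"travel":[0,0,-0.36],"spin":0}], hand=26)

```text
time: 23.38
tool_pos: [0.5289, 0.1161, 0.227]
orientation: [3.138, -0.0, 1.426]
force: [-0.7, 0.5, 0.2]
gripper_width: 0.0259
grasp_force: 0.0
```

Request:
play_rows(rows=[{"travel":[-0.84,-0.03,0],"spin":7.5},{"travel":[-0.84,0.08,0],"spin":7.5},{"travel":[-0.82,0.19,0],"spin":7.5},{"travel":[-0.79,0.29,0],"spin":7.5},{"travel":[-0.74,0.4,0],"spin":7.5},{"travel":[-0.69,0.49,0],"spin":7.5},{"travel":[-0.62,0.57,0],"spin":7.5},{"travel":[-0.53,0.65,0],"spin":7.5},{"travel":[0,0,0.64],"spin":0},{"travel":[0,0,0.64],"spin":0}], hand=36)

```text
time: 24.62
tool_pos: [0.4682, -0.2159, 0.1601]
orientation: [3.141, -0.0, 0.378]
force: [-0.2, 0.2, -0.2]
gripper_width: 0.036
grasp_force: 0.0
```

Run:
```python
from cyc import *
cycle((.4687,-.2155),210,(.5906,-.2236),30,(.4687,-.2154,.161,.3805))
```

```text
t 24.625 [ 0.4682 -0.2159  0.1601  0.3779]
blue [ 0.5934 -0.335 ] 0.34
in tub red [0.5333 0.1514] 0.09 r 0.0009 ang 110.0
in tub blue [0.5392 0.1865] 0.83 r 0.0364 ang 89.0
in tub blue [0.5278 0.1177] 0.31 r 0.0333 ang -92.0
PICK
CALL {"travel":[0.0,0.0,0.6],"spin":0.0},{"travel":[0.0,0.0,0.6],"spin":0.0} |
CARRY
CALL {"travel":[0.0,0.0,-0.83],"spin":0.0},{"travel":[0.0,0.0,-0.82],"spin":0.0},{"travel":[0.0,0.0,-0.83],"spin":0.0} |,{"travel":[0.4,-0.79,0.0],"spin":0.0},{"travel":[0.4,-0.79,0.0],"spin":0.0},{"travel":[0.4,-0.79,0.0],"spin":0.0},{"travel":[0.4,-0.79,0.0],"spin":0.0},{"travel":[0.41,-0.79,0.0],"spin":0.0},{"travel":[0.4,-0.79,0.0],"spin":0.0},{"travel":[0.41,-0.79,0.0],"spin":0.0}
CALL {"travel":[0.4,-0.78,0.0],"spin":0.0} |,{"travel":[0.0,0.0,0.63],"spin":0.0},{"travel":[0.0,0.0,0.64],"spin":0.0},{"travel":[0.0,0.0,0.63],"spin":0.0} |
PLACE
CALL {"travel":[0.0,0.0,0.23],"spin":0.0},{"travel":[0.0,0.0,0.23],"spin":0.0} |
GO
CALL {"travel":[0.0,0.0,-0.79],"spin":0.0},{"travel":[0.0,0.0,-0.78],"spin":0.0},{"travel":[0.0,0.0,-0.79],"spin":0.0} |,{"travel":[-0.13,0.92,0.0],"spin":0.0},{"travel":[-0.13,0.92,0.0],"spin":0.0},{"travel":[-0.13,0.92,0.0],"spin":0.0},{"travel":[-0.13,0.92,0.0],"spin":0.0},{"travel":[-0.12,0.92,0.0],"spin":0.0},{"travel":[-0.13,0.92,0.0],"spin":0.0},{"travel":[-0.12,0.92,0.0],"spin":0.0}
CALL {"travel":[-0.13,0.93,0.0],"spin":0.0} |,{"travel":[0.0,0.0,0.64],"spin":0.0},{"travel":[0.0,0.0,0.64],"spin":0.0} |
cmd [0.5905, -0.2238, 0.161, 0.3805]
```

Request:
play_rows(rows=[{"travel":[0,0,0.6],"spin":0},{"travel":[0,0,0.6],"spin":0},{"travel":[0,0,0],"spin":0}])

```text
time: 25.2
tool_pos: [0.4683, -0.2151, 0.1008]
orientation: [-3.14, 0.001, 0.379]
force: [0.1, 0.2, 1.0]
gripper_width: 0.0362
grasp_force: 0.0
```

Request:
play_rows(rows=[{"travel":[0,0,0],"spin":0},{"travel":[0,0,0],"spin":0},{"travel":[0,0,0],"spin":0},{"travel":[0,0,0],"spin":0}], hand=0)

```text
time: 25.7
tool_pos: [0.4687, -0.2155, 0.1018]
orientation: [3.14, -0.001, 0.379]
force: [-0.7, 1.5, 6.6]
gripper_width: 0.0112
grasp_force: 20.0
```

Request:
play_rows(rows=[{"travel":[0,0,-0.83],"spin":0},{"travel":[0,0,-0.82],"spin":0},{"travel":[0,0,-0.83],"spin":0},{"travel":[0.4,-0.79,0],"spin":0},{"travel":[0.4,-0.79,0],"spin":0},{"travel":[0.4,-0.79,0],"spin":0},{"travel":[0.4,-0.79,0],"spin":0},{"travel":[0.41,-0.79,0],"spin":0},{"travel":[0.4,-0.79,0],"spin":0},{"travel":[0.41,-0.79,0],"spin":0}])

```text
time: 26.95
tool_pos: [0.4968, 0.0952, 0.225]
orientation: [3.142, -0.0, 0.379]
force: [-0.3, -0.8, -0.1]
gripper_width: 0.011
grasp_force: 20.0
```

Request:
play_rows(rows=[{"travel":[0.4,-0.78,0],"spin":0},{"travel":[0,0,0],"spin":0},{"travel":[0,0,0.63],"spin":0},{"travel":[0,0,0.64],"spin":0},{"travel":[0,0,0.63],"spin":0},{"travel":[0,0,0],"spin":0},{"travel":[0,0,0.23],"spin":0},{"travel":[0,0,0.23],"spin":0},{"travel":[0,0,0],"spin":0},{"travel":[0,0,0],"spin":0}])

```text
time: 28.2
tool_pos: [0.5011, 0.1374, 0.1068]
orientation: [3.142, -0.0, 0.379]
force: [0.8, -0.2, -1.0]
gripper_width: 0.0113
grasp_force: 20.0
```

Request:
play_rows(rows=[{"travel":[0,0,0],"spin":0},{"travel":[0,0,0],"spin":0},{"travel":[0,0,0],"spin":0},{"travel":[0,0,-0.4],"spin":0},{"travel":[0,0,-0.8],"spin":0},{"travel":[0,0,-0.8],"spin":0},{"travel":[0,0,-0.36],"spin":0}], hand=26)

```text
time: 29.08
tool_pos: [0.5015, 0.1374, 0.227]
orientation: [3.141, -0.003, 0.379]
force: [-0.6, 1.1, 0.7]
gripper_width: 0.0256
grasp_force: 0.0
```

Request:
play_rows(rows=[{"travel":[-0.13,0.92,0],"spin":0},{"travel":[-0.13,0.92,0],"spin":0},{"travel":[-0.13,0.92,0],"spin":0},{"travel":[-0.13,0.92,0],"spin":0},{"travel":[-0.12,0.92,0],"spin":0},{"travel":[-0.13,0.92,0],"spin":0},{"travel":[-0.12,0.92,0],"spin":0},{"travel":[-0.13,0.93,0],"spin":0},{"travel":[0,0,0.64],"spin":0},{"travel":[0,0,0.64],"spin":0}], hand=36)

```text
time: 30.32
tool_pos: [0.59, -0.2245, 0.1597]
orientation: [3.142, -0.0, 0.378]
force: [0.8, -0.8, 0.9]
gripper_width: 0.0358
grasp_force: 0.0
```

Run:
```python
from cyc import *
cycle((.5906,-.2236),30,(.5934,-.335),330,(.5905,-.2238,.161,.3805))
```

```text
t 30.325 [ 0.59   -0.2245  0.1597  0.3782]
blue [ 0.5939 -0.3346] 0.44
in tub red [0.5335 0.1515] 0.17 r 0.001 ang 100.0
in tub blue [0.5391 0.1864] 0.59 r 0.0364 ang 89.0
PICK
CALL {"travel":[0.0,0.0,0.6],"spin":0.0},{"travel":[0.0,0.0,0.6],"spin":0.0} |
CARRY
CALL {"travel":[0.0,0.0,-0.83],"spin":0.0},{"travel":[0.0,0.0,-0.82],"spin":0.0},{"travel":[0.0,0.0,-0.83],"spin":0.0} |,{"travel":[0.27,-0.82,0.0],"spin":0.0},{"travel":[0.27,-0.82,0.0],"spin":0.0},{"travel":[0.27,-0.82,0.0],"spin":0.0},{"travel":[0.27,-0.82,0.0],"spin":0.0},{"travel":[0.27,-0.82,0.0],"spin":0.0},{"travel":[0.27,-0.82,0.0],"spin":0.0},{"travel":[0.27,-0.82,0.0],"spin":0.0}
CALL {"travel":[0.27,-0.82,0.0],"spin":0.0},{"travel":[0.26,-0.81,0.0],"spin":0.0} |,{"travel":[0.0,0.0,0.63],"spin":0.0},{"travel":[0.0,0.0,0.64],"spin":0.0},{"travel":[0.0,0.0,0.63],"spin":0.0} |
PLACE
CALL {"travel":[0.0,0.0,0.23],"spin":0.0},{"travel":[0.0,0.0,0.23],"spin":0.0} |
GO
CALL {"travel":[0.0,0.0,-0.79],"spin":0.0},{"travel":[0.0,0.0,-0.78],"spin":0.0},{"travel":[0.0,0.0,-0.79],"spin":0.0} |,{"travel":[-0.23,0.68,0.0],"spin":-8.6},{"travel":[-0.33,0.63,0.0],"spin":-8.6},{"travel":[-0.42,0.58,0.0],"spin":-8.6},{"travel":[-0.5,0.51,0.0],"spin":-8.6},{"travel":[-0.57,0.43,0.0],"spin":-8.6},{"travel":[-0.63,0.34,0.0],"spin":-8.6},{"travel":[-0.67,0.24,0.0],"spin":-8.5}
CALL {"travel":[-0.7,0.14,0.0],"spin":-8.6},{"travel":[-0.71,0.03,0.0],"spin":-8.5},{"travel":[-0.71,-0.07,0.0],"spin":-8.6},{"travel":[-0.69,-0.18,0.0],"spin":-8.5},{"travel":[-0.65,-0.27,0.0],"spin":-8.6},{"travel":[-0.61,-0.37,0.0],"spin":-8.5},{"travel":[-0.54,-0.46,0.0],"spin":-8.6} |,{"travel":[0.0,0.0,0.64],"spin":0.0},{"travel":[0.0,0.0,0.64],"spin":0.0} |
cmd [0.5933, -0.3349, 0.161, 2.4749]
```

Request:
play_rows(rows=[{"travel":[0,0,0.6],"spin":0},{"travel":[0,0,0.6],"spin":0},{"travel":[0,0,0],"spin":0}])

```text
time: 30.9
tool_pos: [0.59, -0.2236, 0.1007]
orientation: [-3.14, 0.001, 0.379]
force: [-0.5, -0.5, 0.5]
gripper_width: 0.0359
grasp_force: 0.0
```

Request:
play_rows(rows=[{"travel":[0,0,0],"spin":0},{"travel":[0,0,0],"spin":0},{"travel":[0,0,0],"spin":0},{"travel":[0,0,0],"spin":0}], hand=0)

```text
time: 31.4
tool_pos: [0.5906, -0.224, 0.102]
orientation: [3.14, -0.001, 0.379]
force: [-0.7, 0.9, 6.6]
gripper_width: 0.0109
grasp_force: 20.0
```

Request:
play_rows(rows=[{"travel":[0,0,-0.83],"spin":0},{"travel":[0,0,-0.82],"spin":0},{"travel":[0,0,-0.83],"spin":0},{"travel":[0.27,-0.82,0],"spin":0},{"travel":[0.27,-0.82,0],"spin":0},{"travel":[0.27,-0.82,0],"spin":0},{"travel":[0.27,-0.82,0],"spin":0},{"travel":[0.27,-0.82,0],"spin":0},{"travel":[0.27,-0.82,0],"spin":0},{"travel":[0.27,-0.82,0],"spin":0}])

```text
time: 32.65
tool_pos: [0.5714, 0.0791, 0.2249]
orientation: [3.142, -0.0, 0.379]
force: [-0.1, 0.3, -0.3]
gripper_width: 0.0114
grasp_force: 20.0
```

Request:
play_rows(rows=[{"travel":[0.27,-0.82,0],"spin":0},{"travel":[0.26,-0.81,0],"spin":0},{"travel":[0,0,0],"spin":0},{"travel":[0,0,0.63],"spin":0},{"travel":[0,0,0.64],"spin":0},{"travel":[0,0,0.63],"spin":0},{"travel":[0,0,0],"spin":0},{"travel":[0,0,0.23],"spin":0},{"travel":[0,0,0.23],"spin":0},{"travel":[0,0,0],"spin":0}])

```text
time: 33.9
tool_pos: [0.5663, 0.1632, 0.1067]
orientation: [3.141, -0.0, 0.379]
force: [0.0, 0.0, -0.8]
gripper_width: 0.0113
grasp_force: 20.0
```

Request:
play_rows(rows=[{"travel":[0,0,0],"spin":0},{"travel":[0,0,0],"spin":0},{"travel":[0,0,0],"spin":0},{"travel":[0,0,-0.4],"spin":0},{"travel":[0,0,-0.8],"spin":0},{"travel":[0,0,-0.8],"spin":0},{"travel":[0,0,-0.36],"spin":0}], hand=26)

```text
time: 34.78
tool_pos: [0.5665, 0.1634, 0.2272]
orientation: [3.141, -0.003, 0.379]
force: [-1.1, 0.8, 0.8]
gripper_width: 0.026
grasp_force: 0.0
```

Request:
play_rows(rows=[{"travel":[-0.23,0.68,0],"spin":-8.6},{"travel":[-0.33,0.63,0],"spin":-8.6},{"travel":[-0.42,0.58,0],"spin":-8.6},{"travel":[-0.5,0.51,0],"spin":-8.6},{"travel":[-0.57,0.43,0],"spin":-8.6},{"travel":[-0.63,0.34,0],"spin":-8.6},{"travel":[-0.67,0.24,0],"spin":-8.5}], hand=36)

```text
time: 35.65
tool_pos: [0.5792, -0.0876, 0.2248]
orientation: [3.141, 0.0, 1.433]
force: [-0.1, -0.2, 0.6]
gripper_width: 0.0357
grasp_force: 0.0
```

Request:
play_rows(rows=[{"travel":[-0.7,0.14,0],"spin":-8.6},{"travel":[-0.71,0.03,0],"spin":-8.5},{"travel":[-0.71,-0.07,0],"spin":-8.6},{"travel":[-0.69,-0.18,0],"spin":-8.5},{"travel":[-0.65,-0.27,0],"spin":-8.6},{"travel":[-0.61,-0.37,0],"spin":-8.5},{"travel":[-0.54,-0.46,0],"spin":-8.6},{"travel":[0,0,0.64],"spin":0},{"travel":[0,0,0.64],"spin":0},{"travel":[0,0,0],"spin":0}])

```text
time: 36.9
tool_pos: [0.592, -0.3344, 0.1585]
orientation: [3.141, -0.005, 2.473]
force: [-0.0, -0.9, 0.5]
gripper_width: 0.036
grasp_force: 0.0
```

Run:
```python
from cyc import *
cycle((.5935,-.3349),330,(.4906,-.349),150,(.5933,-.3349,.161,2.4749))
I=arm.snapshot('top')[205:275,225:295];J=arm.snapshot('scene')[190:290,340:440]
c=np.zeros((420,800,3),np.uint8);c[:400,:400]=cv2.resize(I,(400,400),interpolation=2);c[:400,400:800]=cv2.resize(J,(400,400),interpolation=2)
cv2.imwrite('pics/five.png',c[...,::-1])
```

```text
t 36.9 [ 0.592  -0.3344  0.1585  2.4734]
in tub red [0.5336 0.1517] 0.22 r 0.0012 ang 91.0
in tub blue [0.5655 0.1655] 2.16 r 0.0354 ang 33.0
in tub blue [0.5393 0.1865] 0.77 r 0.0365 ang 89.0
in tub blue [0.528  0.1173] 0.23 r 0.0337 ang -91.0
in tub blue [0.5018 0.1381] 0.08 r 0.034 ang -150.0
PICK
CALL {"travel":[0.0,0.0,0.6],"spin":0.0},{"travel":[0.0,0.0,0.6],"spin":0.0} |
CARRY
CALL {"travel":[0.0,0.0,-0.83],"spin":0.0},{"travel":[0.0,0.0,-0.82],"spin":0.0},{"travel":[0.0,0.0,-0.83],"spin":0.0} |,{"travel":[0.62,0.69,0.0],"spin":0.0},{"travel":[0.62,0.69,0.0],"spin":0.0},{"travel":[0.63,0.69,0.0],"spin":0.0},{"travel":[0.62,0.69,0.0],"spin":0.0},{"travel":[0.63,0.69,0.0],"spin":0.0},{"travel":[0.62,0.69,0.0],"spin":0.0},{"travel":[0.63,0.69,0.0],"spin":0.0}
CALL {"travel":[0.62,0.69,0.0],"spin":0.0},{"travel":[0.63,0.68,0.0],"spin":0.0},{"travel":[0.62,0.69,0.0],"spin":0.0} |,{"travel":[0.0,0.0,0.63],"spin":0.0},{"travel":[0.0,0.0,0.64],"spin":0.0},{"travel":[0.0,0.0,0.63],"spin":0.0} |
PLACE
CALL {"travel":[0.0,0.0,0.23],"spin":0.0},{"travel":[0.0,0.0,0.23],"spin":0.0} |
GO
CALL {"travel":[0.0,0.0,-0.79],"spin":0.0},{"travel":[0.0,0.0,-0.78],"spin":0.0},{"travel":[0.0,0.0,-0.79],"spin":0.0} |,{"travel":[-0.44,-0.76,0.0],"spin":0.0},{"travel":[-0.44,-0.76,0.0],"spin":0.0},{"travel":[-0.44,-0.76,0.0],"spin":0.0},{"travel":[-0.44,-0.76,0.0],"spin":0.0},{"travel":[-0.43,-0.76,0.0],"spin":0.0},{"travel":[-0.44,-0.76,0.0],"spin":0.0},{"travel":[-0.43,-0.76,0.0],"spin":0.0}
CALL {"travel":[-0.44,-0.77,0.0],"spin":0.0},{"travel":[-0.43,-0.76,0.0],"spin":0.0},{"travel":[-0.44,-0.77,0.0],"spin":0.0},{"travel":[-0.43,-0.76,0.0],"spin":0.0} |,{"travel":[0.0,0.0,0.64],"spin":0.0},{"travel":[0.0,0.0,0.64],"spin":0.0} |
cmd [0.4906, -0.3489, 0.161, 2.4749]
```

View pics/five.png

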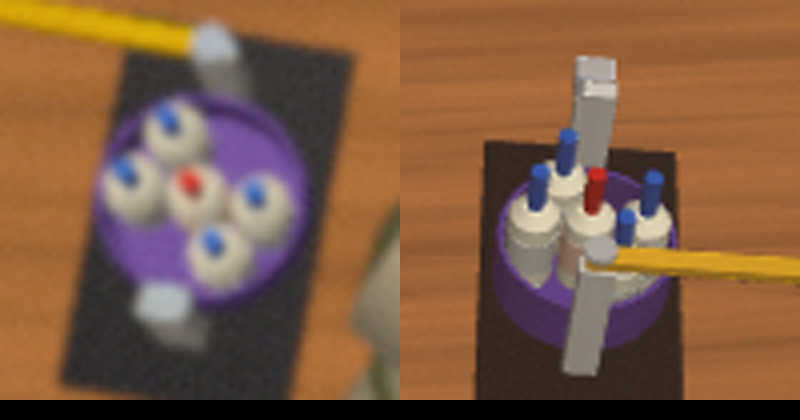

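Red plus four blues stand in the tub. The gaps at upper right (330°) and lower left (150°) are open.

Request:
play_rows(rows=[{"travel":[0,0,0.6],"spin":0},{"travel":[0,0,0.6],"spin":0},{"travel":[0,0,0],"spin":0}])

```text
time: 37.58
tool_pos: [0.5922, -0.3345, 0.0995]
orientation: [3.142, -0.003, 2.474]
force: [-0.2, 0.3, -0.2]
gripper_width: 0.0359
grasp_force: 0.0
```

Request:
play_rows(rows=[{"travel":[0,0,0],"spin":0},{"travel":[0,0,0],"spin":0},{"travel":[0,0,0],"spin":0},{"travel":[0,0,0],"spin":0}], hand=0)

```text
time: 38.08
tool_pos: [0.5932, -0.3351, 0.102]
orientation: [3.141, 0.002, 2.474]
force: [0.5, 1.3, 6.3]
gripper_width: 0.011
grasp_force: 20.0
```

Request:
play_rows(rows=[{"travel":[0,0,-0.83],"spin":0},{"travel":[0,0,-0.82],"spin":0},{"travel":[0,0,-0.83],"spin":0},{"travel":[0.62,0.69,0],"spin":0},{"travel":[0.62,0.69,0],"spin":0},{"travel":[0.63,0.69,0],"spin":0},{"travel":[0.62,0.69,0],"spin":0},{"travel":[0.63,0.69,0],"spin":0},{"travel":[0.62,0.69,0],"spin":0},{"travel":[0.63,0.69,0],"spin":0}])

```text
time: 39.33
tool_pos: [0.5704, -0.0086, 0.2247]
orientation: [-3.141, -0.0, 2.473]
force: [1.4, 0.1, -0.4]
gripper_width: 0.0113
grasp_force: 20.0
```

Request:
play_rows(rows=[{"travel":[0.62,0.69,0],"spin":0},{"travel":[0.63,0.68,0],"spin":0},{"travel":[0.62,0.69,0],"spin":0},{"travel":[0,0,0],"spin":0},{"travel":[0,0,0.63],"spin":0},{"travel":[0,0,0.64],"spin":0},{"travel":[0,0,0],"spin":0},{"travel":[0,0,0],"spin":0}])

```text
time: 40.33
tool_pos: [0.5618, 0.1282, 0.1624]
orientation: [3.141, 0.001, 2.473]
force: [0.5, 0.7, -0.7]
gripper_width: 0.0113
grasp_force: 20.0
```

Run:
```python
from cyc import *
print(pose().round(4),slot(330));bott()
```

```text
[0.5618 0.1282 0.1624 2.4729] (array([0.5609902 , 0.12883693]), np.float64(5.615786531581287))
blue [ 0.5251 -0.2766] 0.15
blue [ 0.4908 -0.3489] 0.41
```

Request:
play_rows(rows=[{"travel":[0,0,0.4],"spin":0},{"travel":[0,0,0.23],"spin":0},{"travel":[0,0,0.23],"spin":0},{"travel":[0,0,0.23],"spin":0},{"travel":[0,0,0],"spin":0},{"travel":[0,0,0],"spin":0}])

```text
time: 41.18
tool_pos: [0.5612, 0.1288, 0.1066]
orientation: [-3.141, -0.0, 2.474]
force: [-0.3, 0.2, 0.1]
gripper_width: 0.0114
grasp_force: 20.0
```

Request:
play_rows(rows=[{"travel":[0,0,0],"spin":0},{"travel":[0,0,0],"spin":0},{"travel":[0,0,0],"spin":0},{"travel":[0,0,-0.4],"spin":0},{"travel":[0,0,-0.8],"spin":0},{"travel":[0,0,-0.8],"spin":0},{"travel":[0,0,-0.36],"spin":0}], hand=24)

```text
time: 42.05
tool_pos: [0.5616, 0.1288, 0.2272]
orientation: [3.139, 0.003, 2.474]
force: [0.3, 0.0, -1.5]
gripper_width: 0.0244
grasp_force: 0.0
```

Request:
play_rows(rows=[{"travel":[-0.44,-0.76,0],"spin":0},{"travel":[-0.44,-0.76,0],"spin":0},{"travel":[-0.44,-0.76,0],"spin":0},{"travel":[-0.44,-0.76,0],"spin":0},{"travel":[-0.43,-0.76,0],"spin":0},{"travel":[-0.44,-0.76,0],"spin":0},{"travel":[-0.43,-0.76,0],"spin":0}], hand=36)

```text
time: 42.92
tool_pos: [0.5162, -0.1762, 0.2249]
orientation: [3.142, 0.0, 2.474]
force: [0.8, -0.2, 0.0]
gripper_width: 0.0359
grasp_force: 0.0
```

Request:
play_rows(rows=[{"travel":[-0.44,-0.77,0],"spin":0},{"travel":[-0.43,-0.76,0],"spin":0},{"travel":[-0.44,-0.77,0],"spin":0},{"travel":[-0.43,-0.76,0],"spin":0},{"travel":[0,0,0.64],"spin":0},{"travel":[0,0,0.64],"spin":0},{"travel":[0,0,0],"spin":0}])

```text
time: 43.8
tool_pos: [0.4894, -0.3483, 0.1589]
orientation: [3.141, -0.005, 2.473]
force: [-0.2, 0.8, 0.3]
gripper_width: 0.0357
grasp_force: 0.0
```

Run:
```python
from cyc import *
cycle((.4907,-.349),150,(.45,0),150,(.4906,-.3489,.161,2.4749))
```

```text
t 43.8 [ 0.4894 -0.3483  0.1589  2.4734]
blue [ 0.5258 -0.2767] 0.09
in tub red [0.5338 0.1516] 0.24 r 0.0011 ang 84.0
in tub blue [0.5653 0.1655] 2.35 r 0.0352 ang 34.0
in tub blue [0.5618 0.13  ] 0.89 r 0.035 ang -28.0
in tub blue [0.5393 0.1864] 0.78 r 0.0363 ang 89.0
in tub blue [0.528  0.1174] 0.25 r 0.0336 ang -91.0
in tub blue [0.5015 0.1382] 0.17 r 0.0343 ang -151.0
PICK
CALL {"travel":[0.0,0.0,0.6],"spin":0.0},{"travel":[0.0,0.0,0.6],"spin":0.0} |
CARRY
CALL {"travel":[0.0,0.0,-0.83],"spin":0.0},{"travel":[0.0,0.0,-0.82],"spin":0.0},{"travel":[0.0,0.0,-0.83],"spin":0.0} |,{"travel":[0.56,0.76,0.0],"spin":0.0},{"travel":[0.56,0.76,0.0],"spin":0.0},{"travel":[0.56,0.76,0.0],"spin":0.0},{"travel":[0.57,0.76,0.0],"spin":0.0},{"travel":[0.56,0.76,0.0],"spin":0.0},{"travel":[0.57,0.76,0.0],"spin":0.0},{"travel":[0.56,0.76,0.0],"spin":0.0}
CALL {"travel":[0.57,0.77,0.0],"spin":0.0},{"travel":[0.56,0.76,0.0],"spin":0.0},{"travel":[0.57,0.77,0.0],"spin":0.0},{"travel":[0.56,0.76,0.0],"spin":0.0} |,{"travel":[0.0,0.0,0.63],"spin":0.0},{"travel":[0.0,0.0,0.64],"spin":0.0},{"travel":[0.0,0.0,0.63],"spin":0.0} |
PLACE
CALL {"travel":[0.0,0.0,0.23],"spin":0.0},{"travel":[0.0,0.0,0.23],"spin":0.0} |
GO
CALL {"travel":[0.0,0.0,-0.79],"spin":0.0},{"travel":[0.0,0.0,-0.78],"spin":0.0},{"travel":[0.0,0.0,-0.79],"spin":0.0} |,{"travel":[-0.31,-0.85,0.0],"spin":0.0},{"travel":[-0.31,-0.85,0.0],"spin":0.0},{"travel":[-0.31,-0.85,0.0],"spin":0.0},{"travel":[-0.32,-0.85,0.0],"spin":0.0} |,{"travel":[0.0,0.0,0.64],"spin":0.0},{"travel":[0.0,0.0,0.64],"spin":0.0} |
cmd [0.4501, -0.0002, 0.161, 2.4749]
```

Request:
play_rows(rows=[{"travel":[0,0,0.6],"spin":0},{"travel":[0,0,0.6],"spin":0},{"travel":[0,0,0],"spin":0}])

```text
time: 44.38
tool_pos: [0.4898, -0.3484, 0.1002]
orientation: [3.141, -0.002, 2.474]
force: [-0.1, -0.2, -0.5]
gripper_width: 0.036
grasp_force: 0.0
```

Request:
play_rows(rows=[{"travel":[0,0,0],"spin":0},{"travel":[0,0,0],"spin":0},{"travel":[0,0,0],"spin":0},{"travel":[0,0,0],"spin":0}], hand=0)

```text
time: 44.88
tool_pos: [0.4906, -0.3491, 0.1018]
orientation: [3.142, 0.002, 2.474]
force: [0.8, 0.9, 6.0]
gripper_width: 0.0108
grasp_force: 20.0
```

Request:
play_rows(rows=[{"travel":[0,0,-0.83],"spin":0},{"travel":[0,0,-0.82],"spin":0},{"travel":[0,0,-0.83],"spin":0},{"travel":[0.56,0.76,0],"spin":0},{"travel":[0.56,0.76,0],"spin":0},{"travel":[0.56,0.76,0],"spin":0},{"travel":[0.57,0.76,0],"spin":0},{"travel":[0.56,0.76,0],"spin":0},{"travel":[0.57,0.76,0],"spin":0},{"travel":[0.56,0.76,0],"spin":0}])

```text
time: 46.12
tool_pos: [0.4999, -0.0165, 0.2248]
orientation: [-3.141, 0.0, 2.473]
force: [-0.5, -0.2, -0.5]
gripper_width: 0.0111
grasp_force: 20.0
```

Request:
play_rows(rows=[{"travel":[0.57,0.77,0],"spin":0},{"travel":[0.56,0.76,0],"spin":0},{"travel":[0.57,0.77,0],"spin":0},{"travel":[0.56,0.76,0],"spin":0},{"travel":[0,0,0],"spin":0},{"travel":[0,0,0.63],"spin":0},{"travel":[0,0,0.64],"spin":0},{"travel":[0,0,0],"spin":0},{"travel":[0,0,0],"spin":0}])

```text
time: 47.25
tool_pos: [0.5068, 0.1717, 0.1624]
orientation: [3.141, 0.001, 2.473]
force: [-0.6, 0.2, 0.3]
gripper_width: 0.0111
grasp_force: 20.0
```

Request:
play_rows(rows=[{"travel":[0,0,0.4],"spin":0},{"travel":[0,0,0.23],"spin":0},{"travel":[0,0,0.23],"spin":0},{"travel":[0,0,0.23],"spin":0},{"travel":[0,0,0],"spin":0},{"travel":[0,0,0],"spin":0}])

```text
time: 48.0
tool_pos: [0.5063, 0.1721, 0.1066]
orientation: [-3.141, -0.0, 2.474]
force: [0.1, -0.1, 0.3]
gripper_width: 0.0114
grasp_force: 20.0
```

Request:
play_rows(rows=[{"travel":[0,0,0],"spin":0},{"travel":[0,0,0],"spin":0},{"travel":[0,0,0],"spin":0},{"travel":[0,0,-0.4],"spin":0},{"travel":[0,0,-0.8],"spin":0},{"travel":[0,0,-0.8],"spin":0},{"travel":[0,0,-0.36],"spin":0}], hand=24)

```text
time: 48.88
tool_pos: [0.5066, 0.1722, 0.227]
orientation: [3.139, 0.002, 2.474]
force: [-0.5, 0.3, -0.4]
gripper_width: 0.0241
grasp_force: 0.0
```

Request:
play_rows(rows=[{"travel":[-0.31,-0.85,0],"spin":0},{"travel":[-0.31,-0.85,0],"spin":0},{"travel":[-0.31,-0.85,0],"spin":0},{"travel":[-0.32,-0.85,0],"spin":0},{"travel":[0,0,0],"spin":0},{"travel":[0,0,0],"spin":0}])

```text
time: 49.62
tool_pos: [0.4501, 0.0003, 0.2249]
orientation: [3.141, 0.0, 2.473]
force: [0.1, 0.7, -0.0]
gripper_width: 0.0243
grasp_force: 0.0
```

Run:
```python
from cyc import *
print(pose().round(4))
for k,v in caps(.006).items():
    for x,c,t,s in v:
        if x[1]>.1:
            d=x-C;print('in tub',k,x.round(4),round(c,2),'r',round(np.hypot(*d),4),'ang',np.degrees(np.arctan2(d[1],d[0])-A0).round())
I=arm.snapshot('top')[195:275,215:295];J=arm.snapshot('scene')[190:300,340:450]
c=np.zeros((400,800,3),np.uint8);c[:,:400]=cv2.resize(I,(400,400),interpolation=2);c[:,400:]=cv2.resize(J,(400,400),interpolation=2)
cv2.imwrite('pics/all.png',c[...,::-1])
H=C+.068*np.array([np.cos(A0),np.sin(A0)])
ang=lambda uv,z:(lambda d:(np.hypot(*d),np.pi+A0-np.arctan2(d[1],d[0])))((ray('scene',uv,z)[:2]-H))
hs=cv2.cvtColor(arm.snapshot('scene'),cv2.COLOR_RGB2HSV);m=(hs[...,0]>20)&(hs[...,0]<32)&(hs[...,1]>150);m[:, :380]=0
ys,xs=np.nonzero(m);e=xs.max();print('arm far end px',e,ys[xs>=e-2].mean(),'mid',ys[(xs>e-30)&(xs<e-20)].mean());
for u in(e-25,e-10,e-3):print(ang((u,ys[xs==u].mean()),.121))
```

```text
[4.5010e-01 3.0000e-04 2.2490e-01 2.4732e+00]
in tub red [0.5339 0.1513] 0.16 r 0.0009 ang 74.0
in tub blue [0.5657 0.1656] 1.99 r 0.0356 ang 33.0
in tub blue [0.5619 0.1299] 0.86 r 0.0351 ang -28.0
in tub blue [0.5393 0.1864] 0.78 r 0.0363 ang 89.0
in tub blue [0.5281 0.1172] 0.21 r 0.0337 ang -91.0
in tub blue [0.5071 0.173 ] 0.24 r 0.0347 ang 148.0
in tub blue [0.5019 0.138 ] 0.06 r 0.034 ang -150.0
arm far end px 459 257.8 mid 256.1
(np.float64(0.10393950472468914), np.float64(1.593871972136235))
(np.float64(0.13856315235602137), np.float64(1.5897259839341087))
(np.float64(0.15482179556656023), np.float64(1.5765613434328598))
```

View pics/all.png

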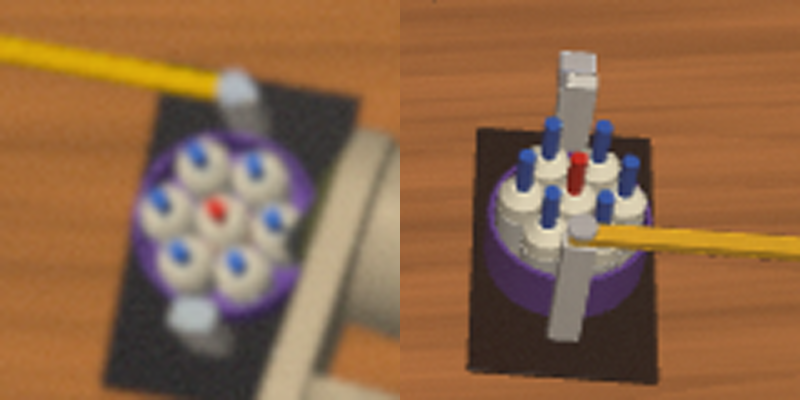

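All seven stand upright in the tub with red in the middle, and the keeper arm is still open at about 1.58. Next I close it.

Run:
```python
from cyc import *
H=C+.068*np.array([np.cos(A0),np.sin(A0)]);a0=np.pi+A0
k=lambda a:H+.165*np.array([np.cos(a),np.sin(a)])
s=a0-1.58
print(H,k(s),s)
p=plan([(*k(s),.225,s,.045),(*k(s),.158,s,.03)])
print('SWING to tool angle q=0.10')
p=plan([(*k(a),.158,a) for a in np.linspace(s,a0-.02,18)[1:]],p=p)
print(p)
```

```text
[0.60079814 0.14075527] [0.62594536 0.3038277 ] 1.417792653589793
CALL {"travel":[0.12,0.87,0.0],"spin":7.6},{"travel":[0.24,0.84,0.0],"spin":7.6},{"travel":[0.35,0.8,0.0],"spin":7.6},{"travel":[0.45,0.75,0.0],"spin":7.6},{"travel":[0.54,0.69,0.0],"spin":7.5},{"travel":[0.63,0.61,0.0],"spin":7.6},{"travel":[0.71,0.52,0.0],"spin":7.5},{"travel":[0.77,0.43,-0.01],"spin":7.6} |,{"travel":[0.0,0.0,0.45],"spin":0.0},{"travel":[0.0,0.0,0.45],"spin":0.0}
CALL {"travel":[-0.01,0.0,0.44],"spin":0.0} |
SWING to tool angle q=0.10
CALL {"travel":[-0.01,-0.31,0.0],"spin":-5.3} |,{"travel":[-0.01,-0.3,0.0],"spin":-5.2} |,{"travel":[-0.02,-0.3,0.0],"spin":-5.3} |,{"travel":[-0.01,-0.3,0.0],"spin":-5.3} |,{"travel":[-0.01,-0.31,0.0],"spin":-5.2} |,{"travel":[-0.02,-0.3,0.0],"spin":-5.3} |,{"travel":[-0.01,-0.3,0.0],"spin":-5.2} |,{"travel":[-0.02,-0.3,0.0],"spin":-5.3} |,{"travel":[-0.01,-0.31,0.0],"spin":-5.2} |,{"travel":[-0.01,-0.3,0.0],"spin":-5.3} |
CALL {"travel":[-0.02,-0.3,0.0],"spin":-5.3} |,{"travel":[-0.01,-0.3,0.0],"spin":-5.2} |,{"travel":[-0.02,-0.31,0.0],"spin":-5.3} |,{"travel":[-0.01,-0.3,0.0],"spin":-5.2} |,{"travel":[-0.01,-0.3,0.0],"spin":-5.3} |,{"travel":[-0.02,-0.3,0.0],"spin":-5.3} |,{"travel":[-0.01,-0.31,0.0],"spin":-5.2} |
[0.43788477 0.16747803 0.15817354 2.97763832]
```

Request:
play_rows(rows=[{"travel":[0.12,0.87,0],"spin":7.6},{"travel":[0.24,0.84,0],"spin":7.6},{"travel":[0.35,0.8,0],"spin":7.6},{"travel":[0.45,0.75,0],"spin":7.6},{"travel":[0.54,0.69,0],"spin":7.5},{"travel":[0.63,0.61,0],"spin":7.6},{"travel":[0.71,0.52,0],"spin":7.5},{"travel":[0.77,0.43,0],"spin":7.6},{"travel":[0,0,0],"spin":0}], hand=36)

```text
time: 51.0
tool_pos: [0.6266, 0.3059, 0.2232]
orientation: [-3.141, 0.0, 1.419]
force: [-0.4, 0.2, -0.7]
gripper_width: 0.0361
grasp_force: 0.0
```

Request:
play_rows(rows=[{"travel":[0,0,0.45],"spin":0},{"travel":[0,0,0.45],"spin":0},{"travel":[0,0,0.44],"spin":0},{"travel":[0,0,0],"spin":0}])

```text
time: 51.5
tool_pos: [0.6255, 0.3025, 0.1563]
orientation: [-3.138, 0.002, 1.417]
force: [-0.2, -0.3, 0.4]
gripper_width: 0.0359
grasp_force: 0.0
```

Request:
play_rows(rows=[{"travel":[-0.01,-0.31,0],"spin":-5.3},{"travel":[-0.01,-0.3,0],"spin":-5.2},{"travel":[-0.02,-0.3,0],"spin":-5.3},{"travel":[-0.01,-0.3,0],"spin":-5.3},{"travel":[-0.01,-0.31,0],"spin":-5.2},{"travel":[-0.02,-0.3,0],"spin":-5.3},{"travel":[-0.01,-0.3,0],"spin":-5.2},{"travel":[-0.02,-0.3,0],"spin":-5.3},{"travel":[-0.01,-0.31,0],"spin":-5.2},{"travel":[-0.01,-0.3,0],"spin":-5.3}])

```text
time: 52.75
tool_pos: [0.4866, 0.2594, 0.1592]
orientation: [3.139, 0.001, 2.338]
force: [-0.1, 0.1, 0.3]
gripper_width: 0.036
grasp_force: 0.3
```

Request:
play_rows(rows=[{"travel":[-0.02,-0.3,0],"spin":-5.3},{"travel":[-0.01,-0.3,0],"spin":-5.2},{"travel":[-0.02,-0.31,0],"spin":-5.3},{"travel":[-0.01,-0.3,0],"spin":-5.2},{"travel":[-0.01,-0.3,0],"spin":-5.3},{"travel":[-0.02,-0.3,0],"spin":-5.3},{"travel":[-0.01,-0.31,0],"spin":-5.2},{"travel":[0,0,0],"spin":0}])

```text
time: 53.75
tool_pos: [0.4382, 0.1667, 0.1589]
orientation: [3.141, 0.002, 2.975]
force: [-0.0, 0.5, -0.2]
gripper_width: 0.0358
grasp_force: 0.0
```

Request:
play_rows(rows=[{"travel":[0,-0.06,0],"spin":0},{"travel":[0,-0.06,0],"spin":0},{"travel":[0,-0.06,0],"spin":0},{"travel":[0,0,0],"spin":0}])

```text
time: 54.25
tool_pos: [0.4366, 0.1583, 0.1577]
orientation: [-3.141, -0.0, 2.976]
force: [0.9, 0.5, 0.2]
gripper_width: 0.0359
grasp_force: 0.0
```

Request:
play_rows(rows=[{"travel":[0,-0.04,0],"spin":0},{"travel":[0,-0.04,0],"spin":0},{"travel":[0,0,0],"spin":0}])

```text
time: 54.62
tool_pos: [0.4359, 0.1543, 0.1577]
orientation: [-3.142, -0.0, 2.976]
force: [0.3, -0.3, -0.0]
gripper_width: 0.0361
grasp_force: 0.0
```

Request:
play_rows(rows=[{"travel":[0,-0.03,0],"spin":0},{"travel":[0,0,0],"spin":0}])

```text
time: 54.88
tool_pos: [0.4357, 0.1531, 0.1577]
orientation: [3.141, 0.0, 2.976]
force: [-0.2, 2.9, -0.4]
gripper_width: 0.0361
grasp_force: 1.0
```

Request:
play_rows(rows=[{"travel":[0,-0.03,0],"spin":0},{"travel":[0,0,0],"spin":0}])

```text
time: 55.12
tool_pos: [0.4356, 0.1526, 0.1578]
orientation: [3.138, 0.0, 2.976]
force: [1.0, 9.3, -3.4]
gripper_width: 0.0361
grasp_force: 5.5
```

The force rises to 9 N at the stop, so the arm is home. I back off to centre the fingers, lift and check.

Request:
play_rows(rows=[{"travel":[0,0.1,0],"spin":0},{"travel":[0,0.12,0],"spin":0},{"travel":[0,0,0],"spin":0},{"travel":[0,0,-0.5],"spin":0},{"travel":[0,0,-0.7],"spin":0},{"travel":[0,0,-0.7],"spin":0},{"travel":[0,0.8,0],"spin":0},{"travel":[0.3,0.8,0],"spin":0}])

```text
time: 56.12
tool_pos: [0.4362, 0.2443, 0.2531]
orientation: [3.141, 0.001, 2.974]
force: [0.7, -1.0, -1.1]
gripper_width: 0.0357
grasp_force: 0.0
```

Request:
play_rows(rows=[{"travel":[0.8,-0.5,0],"spin":0},{"travel":[0.8,-0.8,0],"spin":0},{"travel":[0,-0.9,0],"spin":0},{"travel":[0,-0.9,0],"spin":0},{"travel":[0,-0.9,0],"spin":0},{"travel":[0,-0.9,0],"spin":0},{"travel":[0,-0.9,0],"spin":0},{"travel":[0,0,0],"spin":0},{"travel":[0,0,0],"spin":0}])

```text
time: 57.25
tool_pos: [0.3089, -0.0288, 0.2527]
orientation: [3.141, -0.0, 2.976]
force: [0.9, 0.3, -0.4]
gripper_width: 0.0364
grasp_force: 0.0
```

Run:
```python
from cyc import *
print(pose().round(4))
for k,v in caps(.006).items():
    for x,c,t,s in v:
        if x[1]>.1:
            d=x-C;print('in tub',k,x.round(4),round(c,2),'r',round(np.hypot(*d),4))
I=arm.snapshot('top')[195:275,215:295];J=arm.snapshot('scene')[180:290,340:450]
c=np.zeros((400,800,3),np.uint8);c[:,:400]=cv2.resize(I,(400,400),interpolation=2);c[:,400:]=cv2.resize(J,(400,400),interpolation=2)
cv2.imwrite('pics/closed.png',c[...,::-1])
```

```text
[ 0.3089 -0.0288  0.2527  2.9757]
in tub blue [0.5671 0.1656] 1.24 r 0.0368
in tub blue [0.5618 0.13  ] 0.89 r 0.035
in tub blue [0.5389 0.1865] 0.66 r 0.0365
in tub blue [0.5279 0.1174] 0.26 r 0.0336
in tub blue [0.507  0.1731] 0.25 r 0.0348
in tub blue [0.5018 0.1381] 0.08 r 0.034
```

View pics/closed.png

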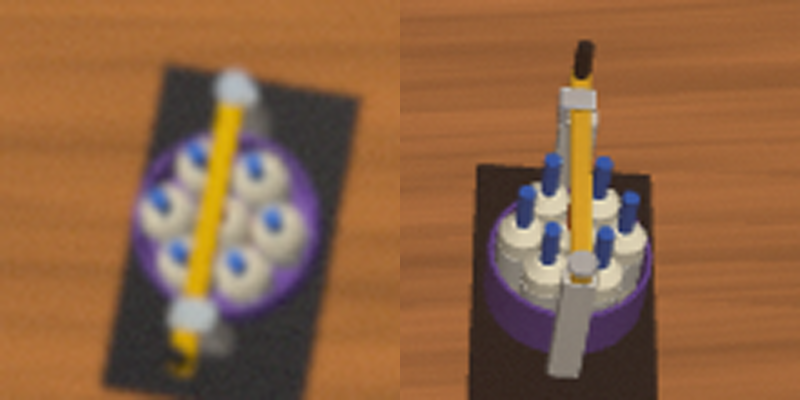

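The arm lies in its catch over the seven upright bottles, and the robot is clear. Handing in.

```bash
python3 -c "
from station import arm
print(arm.hand_in())"
```

```text
the job is handed in; nothing more can be done
None
```

I handed the job in at about 57 s with all seven bottles standing upright in the tub, red in the middle and six blue around it. The keeper arm is closed against its stop and the gripper is clear; `hand_in()` returned no verdict, so I have no score to report.

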